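# Load the soldering kit tray

### The job

Load the soldering kit tray for the next job: the brown bottle upright, fully down in the narrow well, the red-lidded pot upright, fully down in the wide well, and the black-flanged spool of copper wire down on the spindle, then the brass keeper collar over the spindle, flange down, resting on that spool. Keep bottle and pot upright throughout, and leave the similar grey bottle, cream-lidded jar and cream spool standing where they are: they do not belong to the kit.

Things in the scene. Friction and masses are not known exactly. Their poses are not given: they have to be found in the camera images.
- brown_bottle: Closed brown bottle with black screw cap, belongs in the kit. Body 44 mm diameter up to 68 mm, then the cap, 38 mm diameter up to 87 mm; about 110 g. Origin: centre of the underside, z along its axis (up as it stands). (Mind overhead: a bench lamp's long head hangs 0.53 m above the worktop over x 0.58 to 0.69, y -0.32 to 0.20 m; move the arm between places on the near side of it.)
- red_pot: Low white pot with red lid and a blue band, belongs in the kit. Body 55 mm diameter up to 32 mm, then the lid, 48 mm diameter up to 41 mm; about 110 g. Origin: centre of the underside, z along its axis (up as it stands).
- wire_spool: Spool with black flanges and copper wire between them, lying flat (axis upright), belongs in the kit. Flanges 54 mm diameter, 24 mm high overall, through-hole 20 mm diameter; about 120 g. Grasp across the flanges. Origin: centre of the underside, z along its axis (up as it stands).
- keeper: Turned brass keeper collar, belongs in the kit. Flange at the bottom 38 mm diameter, 4 mm thick, above it a knurled collar about 28 mm diameter up to 22 mm, through-hole 16 mm diameter; 80 g. Drops freely over the spindle's pin; no thread. It starts flange down. Origin: centre of the underside, z along its axis (up as it stands).
- bottle_well: The bottle's (narrow) well: 86 mm square light-wood insert, one of three in a row (88 mm apart, order varies) in a fixed dark tray 276 x 100 mm, rim 22 mm above the worktop. Block 30 mm high, with one central round blind well 54 mm in diameter, 24 mm deep (black floor 6 mm above the origin), mouth chamfered 3 mm. Origin: centre of its underside, 5 mm above the worktop; z up, x along the row.
- pot_well: The pot's (wide) well: 86 mm square light-wood insert, one of three in a row (88 mm apart, order varies) in a fixed dark tray 276 x 100 mm, rim 22 mm above the worktop. Block 20 mm high, with one central round blind well 66 mm in diameter, 14 mm deep (black floor 6 mm above the origin), mouth chamfered 3 mm. Origin: centre of its underside, 5 mm above the worktop; z up, x along the row.
- spindle: Spindle for the spool, on an 86 mm square, 12 mm high light-wood insert in the same tray and row as the wells. Heights above the origin: seat disc, 34 mm diameter, top at 18 mm (spool rests here); hub 14 mm diameter to 36; taper to 9 mm at 43; pin to 58; cone to 3 mm tip at 68. Seated keeper's underside: 42 mm. Origin: centre of its underside, 5 mm above the worktop; z up, x along the row.
- grey_bottle: Look-alike, leave it: closed grey bottle with grey screw cap, 46 mm diameter, 72 mm high. Origin: centre of the underside, z along its axis (up as it stands).
- cream_jar: Look-alike, leave it: cream jar with cream lid and a green band, 50 mm diameter, 51 mm high. Origin: centre of the underside, z along its axis (up as it stands).
- cream_spool: Look-alike, leave it: cream spool of pale wire lying flat, 48 mm diameter, 20 mm high. Origin: centre of the underside, z along its axis (up as it stands).
Not all that is in view belongs to the job. Leave any pink or turquoise look-alike of the brown_bottle alone.

How it is judged:
At the end, for the whole second after the job is handed in: Bottle and pot in their own wells, centres within 9 mm of the axis; spool on the spindle's seat and keeper on the spool, within 8 mm of the axis; each within 5 mm of seated height (4 mm below), tilt under 0.1 rad, released, at rest; the three look-alikes within 30 mm of their places (horizontal distance between brown_bottle and bottle_well below 0.009 m and z of brown_bottle in the frame of bottle_well between 0.002 and 0.011 m and angle between each of brown_bottle, red_pot, wire_spool, keeper's own z axis and vertical below 0.1 rad and linear speed of each of brown_bottle, red_pot, wire_spool, keeper below 0.02 m/s and contact force between the fingers and brown_bottle below 0.1 N and horizontal distance between red_pot and pot_well below 0.009 m and z of red_pot in the frame of pot_well between 0.002 and 0.011 m and contact force between the fingers and red_pot below 0.1 N and horizontal distance between each of wire_spool, keeper and spindle below 0.008 m and z of wire_spool in the frame of spindle between 0.014 and 0.023 m and contact force between the fingers and wire_spool below 0.1 N and z of keeper in the frame of spindle between 0.038 and 0.047 m and contact force between the fingers and keeper below 0.1 N and distance of each of grey_bottle, cream_jar, cream_spool from where it was at the start of the episode below 0.03 m); the robot touches nothing.
It fails at once if a look-alike (grey bottle, cream jar or cream spool) is taken or pushed more than 30 mm from its place, or knocked over (distance of any of grey_bottle, cream_jar, cream_spool from where it was at the start of the episode above 0.03 m or angle between any of grey_bottle, cream_jar, cream_spool's own z axis and vertical above 0.6 rad).
It fails at once if the bottle or the pot is tipped more than 0.7 rad (40 degrees) (angle between any of brown_bottle, red_pot's own z axis and vertical above 0.7 rad).
It also fails if it takes over 112 s, if anything falls off the work surface, if the arm or the gripper's body presses on something with over 40 N, if the wrist force passes 120 N, or if a joint passes its speed limit or range.

### The arm

A 7-joint arm with a two-finger parallel gripper is mounted at the origin on a cart in front of the work surface, level with it; the furniture and walls round the work are solid. World frame = base frame: x ahead of the robot, y to its left, z up, the work surface at z = 0. Lengths are in m, angles in rad, forces in N, time in s.
With the tool pointing down it reaches from about 0.4 to 0.85 m from the base axis. Payload 6.9 kg.
Tool frame: the origin (TCP) lies on the mounting face of the last link; the fingertips stand 173 mm ahead of it and the grasp point (between the pads) lies 155 mm ahead of it; z points along the fingers, y is the direction in which the jaws open and shut (so a half turn about z gives the same grasp; the last joint's range is limited). The gripper opens to 85 mm and grips with 20 to 120 N. Pads are 22 mm wide; open, the fingers measure 114 mm over their backs; the gripper's body (76 mm by 85 mm) begins 54 mm behind the grasp point. The pads swing forward as they close: fully open they stand 13 mm farther back than shut.
Start: joints at [-1.044, 0.507, -0.238, 1.5, 0.126, 1.149, -0.155], TCP at [0.256, 0.57, 0.405] pointing down, gripper open.
Joint ranges: [-3.08, 3.08], [-0.24, 2.05], [-1.43, 1.35], [0, 2.5], [-1.52, 4.66], [0.17, 1.96], [-2.89, 2.89]. Speed limits (rad/s): [2.39, 2.39, 3.14, 3.14, 3.14, 3.14, 3.14].

### API

Orientations are given as a rotation vector (axis times angle).
In Python, from cell import * gives the robot as it stands.
- The arm moves only by the tool drive_tool, never from a script. Its argument "rows" is a list of rows, each an object with "hand": the opening, from 0 (shut) to 1 (fully open); "delta_pos": the shift along the tool's x, y, z in mm, a list of three; "rotation": the turn, a rotation vector about the tool's x, y, z in rad, a list of three. In form: [{"hand": hand, "delta_pos": [tx, ty, tz], "rotation": [wx, wy, wz]}, ...]. A call has 1 to 12 rows; each row is the pose to reach, as a shift and turn from the pose commanded when the call began, along the tool's axes at that moment; what a row does not reach only later rows make up. A row lasts 1/10 s, in which the tool goes at most 50 mm and 8.59 degrees, less where a joint would pass 70% of its speed; a pose out of reach is approached as far as the arm can. A call with a gripper value outside its range is refused whole. The fingers move at their own pace and stop on an object; "force" is the grip in N (left out, the last holds). Time passes only in rows, so rows that repeat a pose let the fingers close. It gives the time, the measured TCP pose, the force and the opening at its end, in the units of the state.
- get_state(): the state, without advancing time (a new reading comes with each control period).
- get_image(name): name is "scene" or "side" or "wrist"; returns a dict with "frame" (480x640x3 uint8, red, green, blue), "intrinsics" (3x3 intrinsics, pixels), "rvec" (rotation vector, rad) and "tvec" (3), from world to camera coordinates, as OpenCV has them. Camera axes: x right, y down, z forward; pixel columns grow to the right and rows downward; lengths in m; the calibration is good to about 2 mm. A picture is of the moment at which its call begins. There is no depth.
- job_done(): hands the job in, once; it reports no verdict.
Trained networks look in the newest picture that a camera, given by its name, has taken for a name from the list of things; names that differ only in an ending like _2 or _b are one class to them, and where a whole thing is asked for, a point or a joint stands for the part that bears it (a point fixed in the world has none). Each returns a list of dicts, best first, with "p" (0 to 1); they miss things now and then, are a little off and sometimes report something else, mostly with a low value. They report only what shows in the picture. A call takes as long as a camera call. They do not tell look-alikes from the thing itself.
- cut_out(name, camera): "mask" (480x640 bool, what is visible of it) and "point" ([column, row] in pixels, amid what is visible of it).
- pinpoint(name, camera): "point" ([column, row] in pixels: a listed point, or the origin of a listed thing).
The state is a dict: "t": time; "q": joint angles; "joint_velocities": joint speeds; "joint_torque": joint torques, N m; "position": TCP position; "tool_rot": TCP orientation; "wrist_force": force on the tool from outside, world axes, zero at the start; "torque": the same for the moment, N m; "grip_width": finger opening in m.
Only numpy, scipy, OpenCV 4.12 (cv2) and the standard library are available. Lean on these libraries where they do the work, as an engineer would, in place of code of your own. Each camera call takes 0.05 s, during which the arm holds its last target.

## Working session

There is one attempt and no reset: what is moved stays moved. The work goes in short steps, Python scripts to look and compute and a tool call to move; the robot and the scene stay as the last step left them, time stands still between calls to the robot, and variables do not carry over. Pictures are saved under pics/ and viewed, and the job is handed in when it is done.

Besides the shell and the picture viewer there is one more tool, called after "Emit:" in YAML: its name, and indented under it one key for each argument. drive_tool: Moves the arm, as the interface text tells. Its arguments: {"type":"object","properties":{"rows":{"type":"array","items":{"type":"object","properties":{"hand":{"type":"number"},"delta_pos":{"type":"array","items":{"type":"number"}},"rotation":{"type":"array","items":{"type":"number"}}}}},"force":{"type":"number"}},"required":["rows"]}

```bash
ls; mkdir -p pics; python3 - <<'E'
from cell import *
import cv2
print(get_state())
for n in ("scene","side","wrist"):
    d=get_image(n); cv2.imwrite(f"pics/a_{n}.png",d["frame"][:,:,::-1]); print(n,d["intrinsics"].tolist(),d["rvec"],d["tvec"])
E
```

```text
pics
{'t': 0.0, 'q': array([-1.0434607 ,  0.50836434, -0.23752913,  1.50111394,  0.12570766,
        1.1489058 , -0.15476198]), 'joint_velocities': array([-0.0001949 , -0.00024335,  0.00018651,  0.00014101,  0.00022147,
        0.00152472,  0.00056188]), 'joint_torque': array([-8.93001143e-04, -6.20591784e+01, -2.18706496e+00, -2.49650216e+01,
        1.26380991e-02,  1.21899162e-02,  2.30085612e-05]), 'position': array([0.25588825, 0.57001491, 0.4038196 ]), 'tool_rot': array([-6.57551495e-01, -3.07165552e+00,  2.77637403e-03]), 'wrist_force': array([ 0.2559152 ,  0.73703464, -1.45423386]), 'torque': array([-0.01260344, -0.01030653, -0.01145458]), 'grip_width': 0.08530714137176676}
scene [[571.8940833210229, 0.0, 323.65129594048307], [0.0, 571.8940833210229, 241.68118929176362], [0.0, 0.0, 1.0]] [ 2.09036449 -0.3877935   0.22019469] [-0.42841458  0.12852948  1.30176293]
side [[529.5269811086913, 0.0, 311.0528658986337], [0.0, 529.5269811086913, 240.4128246579797], [0.0, 0.0, 1.0]] [ 2.18649067 -0.06624485  0.04951636] [-0.46144479  0.03806935  1.2296035 ]
wrist [[410.09900928411355, 0.0, 315.7226196670012], [0.0, 410.09900928411355, 245.36905029081794], [0.0, 0.0, 1.0]] [-2.4273285  -1.56849564 -0.22345402] [-0.62325429 -0.03551383  0.37984928]
```

View pics/a_scene.png

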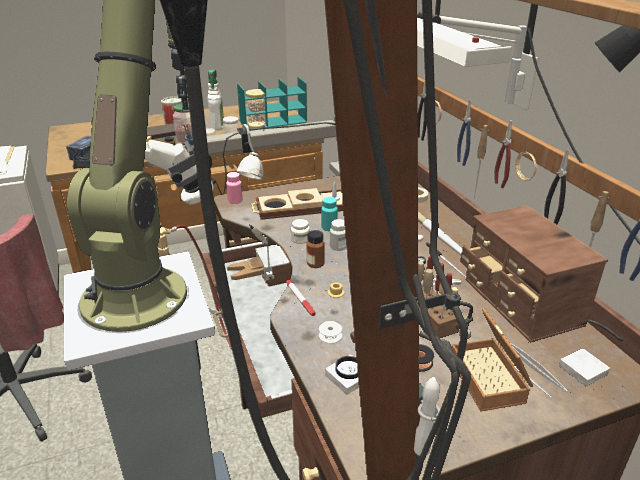

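View pics/a_side.png

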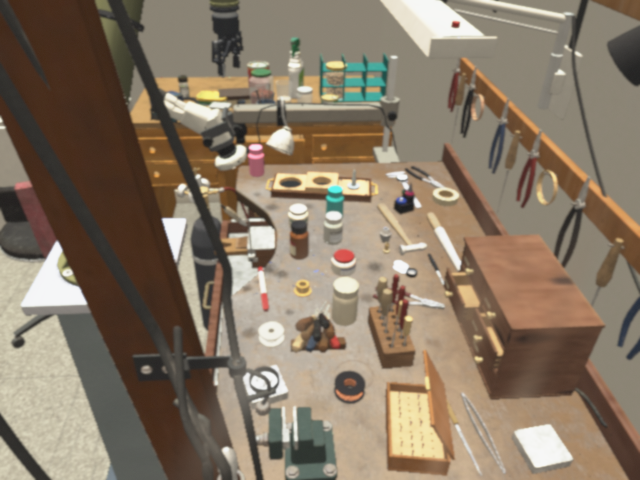

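View pics/a_wrist.png

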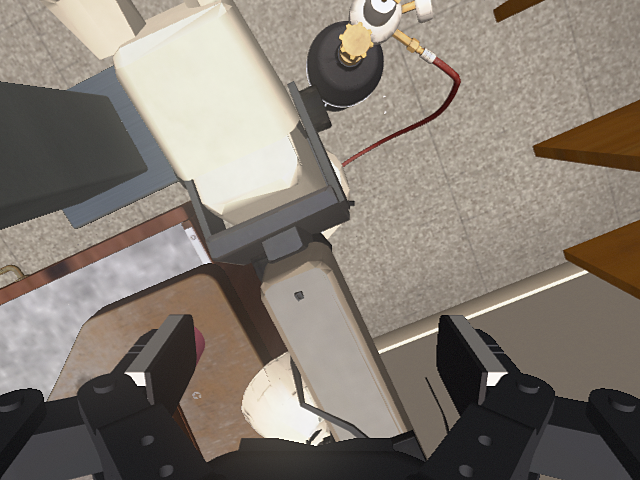

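The side camera shows the whole bench: tray at (320,185), brown bottle (300,238), red pot (343,262), keeper (303,287) and black spool (350,386). Next I measure them.

```bash
cat > h.py <<'E'
from cell import *
import numpy as np, cv2
from scipy.spatial.transform import Rotation as R
def ray(d,px):
    K=d["intrinsics"];Rm=R.from_rotvec(np.ravel(d["rvec"])).as_matrix();t=np.ravel(d["tvec"])
    c=-Rm.T@t; v=Rm.T@np.linalg.solve(K,[px[0],px[1],1.]); return c,v
def atz(d,px,z):
    c,v=ray(d,px); return c+v*(z-c[2])/v[2]
def proj(d,P):
    return cv2.projectPoints(np.array(P,float).reshape(-1,3),np.ravel(d["rvec"]),np.ravel(d["tvec"]),np.array(d["intrinsics"]),None)[0].reshape(-1,2)
def crop(d,x0,y0,x1,y1,s,fn):
    im=d["frame"][y0:y1,x0:x1,::-1]; cv2.imwrite(fn,cv2.resize(im,None,fx=s,fy=s,interpolation=cv2.INTER_CUBIC))
E
python3 - <<'E'
from h import *
zs=dict(brown_bottle=0,red_pot=0,wire_spool=0,keeper=0,bottle_well=.005,pot_well=.005,spindle=.005,grey_bottle=0,cream_jar=0,cream_spool=0)
for cam in("side","scene"):
    d=get_image(cam); print(cam, "cam at",ray(d,(320,240))[0].round(3))
    for n,z in zs.items():
        for r in pinpoint(n,cam)[:3]:
            print(n,round(r["p"],2),np.round(r["point"],1),atz(d,r["point"],z).round(3))
    if cam=="side": crop(d,230,130,430,280,4,"pics/b1.png"); crop(d,210,240,410,390,4,"pics/b2.png")
print(R.from_rotvec(get_state()["tool_rot"]).as_matrix().round(3), get_state()["t"])
E
```

```text
side cam at [ 0.387 -1.009  0.747]
brown_bottle 0.88 [256.2 174.4] [0.326 0.387 0.   ]
brown_bottle 0.84 [334.6 214.6] [0.535 0.156 0.   ]
brown_bottle 0.83 [299.5 252.5] [ 0.435 -0.006  0.   ]
red_pot 0.64 [344.2 269.9] [ 0.533 -0.077  0.   ]
red_pot 0.58 [321.9 191.1] [0.512 0.28  0.   ]
wire_spool 0.82 [351.2 388.8] [ 0.506 -0.41  -0.   ]
keeper 0.74 [301.4 288. ] [ 0.433 -0.134  0.   ]
keeper 0.36 [289.9 185.9] [0.423 0.314 0.   ]
bottle_well 0.64 [323.1 188.5] [0.515 0.286 0.005]
pot_well 0.84 [287.3 187.5] [0.415 0.296 0.005]
spindle 0.69 [352.  188.9] [0.597 0.28  0.005]
grey_bottle 0.95 [330.4 241.8] [0.512 0.034 0.   ]
cream_jar 0.56 [297.8 226.4] [0.436 0.105 0.   ]
cream_jar 0.52 [352.3 190.9] [0.597 0.277 0.   ]
cream_spool 0.62 [272.4 337.2] [ 0.369 -0.278  0.   ]
scene cam at [ 0.023 -1.128  0.788]
brown_bottle 0.85 [311.6 262.9] [ 0.424 -0.007  0.   ]
brown_bottle 0.64 [330.3 226.5] [0.535 0.146 0.   ]
brown_bottle 0.58 [234.7 200. ] [0.326 0.398 0.   ]
wire_spool 0.89 [420.2 366.2] [ 0.497 -0.425  0.   ]
keeper 0.56 [336.6 291.2] [ 0.438 -0.139  0.   ]
pot_well 0.75 [276.1 212.6] [0.416 0.268 0.005]
spindle 0.52 [331.7 200.8] [0.593 0.28  0.005]
grey_bottle 0.65 [338.7 246.1] [0.518 0.043 0.   ]
cream_spool 0.85 [331.5 338.2] [ 0.366 -0.287  0.   ]
[[-0.912  0.409  0.   ]
 [ 0.409  0.912 -0.   ]
 [-0.     0.    -1.   ]] 1.25
```

View pics/b1.png

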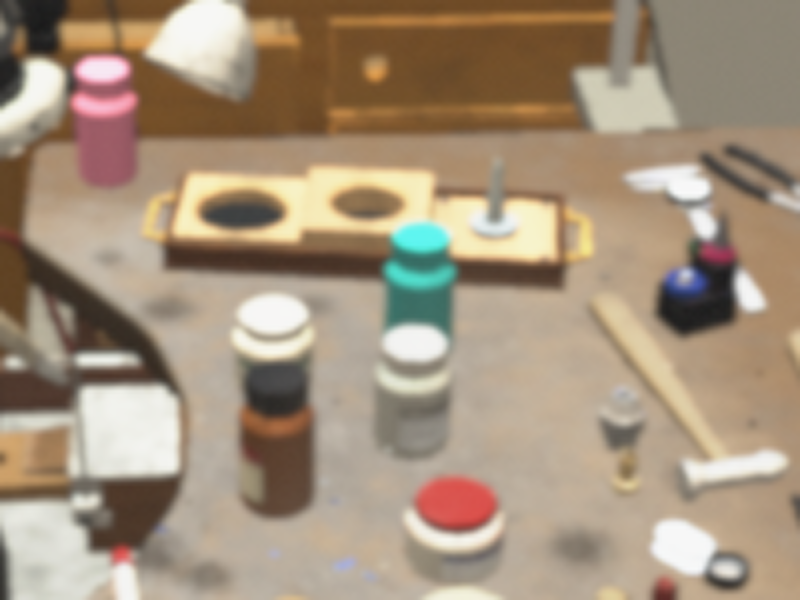

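View pics/b2.png

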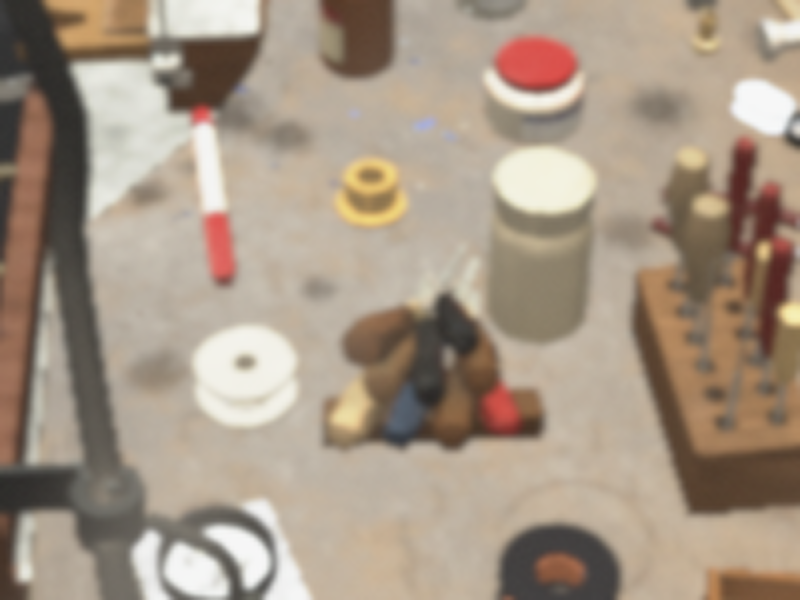

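```bash
python3 - <<'E'
from h import *
ds,dc,dw=[get_image(c) for c in("side","scene","wrist")]
def tri(a,b):
    c1,v1=ray(ds,a);c2,v2=ray(dc,b);A=np.stack([v1,-v2],1);s=np.linalg.lstsq(A,c2-c1,rcond=None)[0]
    p,q=c1+s[0]*v1,c2+s[1]*v2; return ((p+q)/2).round(3),np.linalg.norm(p-q).round(3)
print("bulblamp",tri((283,142),(251,166)))
crop(ds,150,30,310,180,5,"pics/c1.png");crop(dc,120,100,280,250,5,"pics/c2.png")
print(proj(dw,[[.415,.28,.02],[.515,.28,.02]]))
E
```

```text
bulblamp (array([0.408, 0.503, 0.051]), np.float64(0.005))
[[128.69665994 455.61138203]
 [175.81988001 521.71215763]]
```

View pics/c1.png

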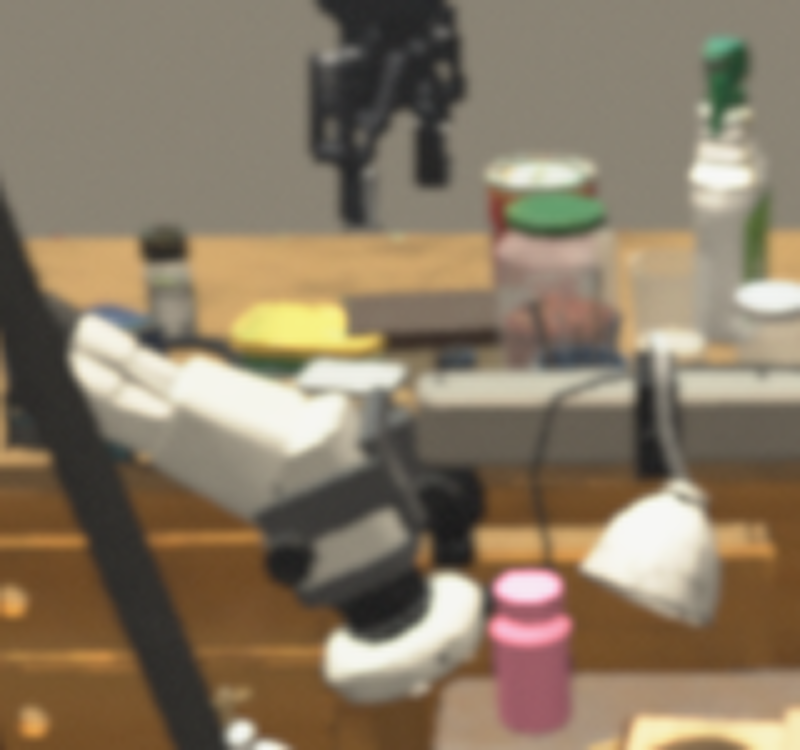

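View pics/c2.png

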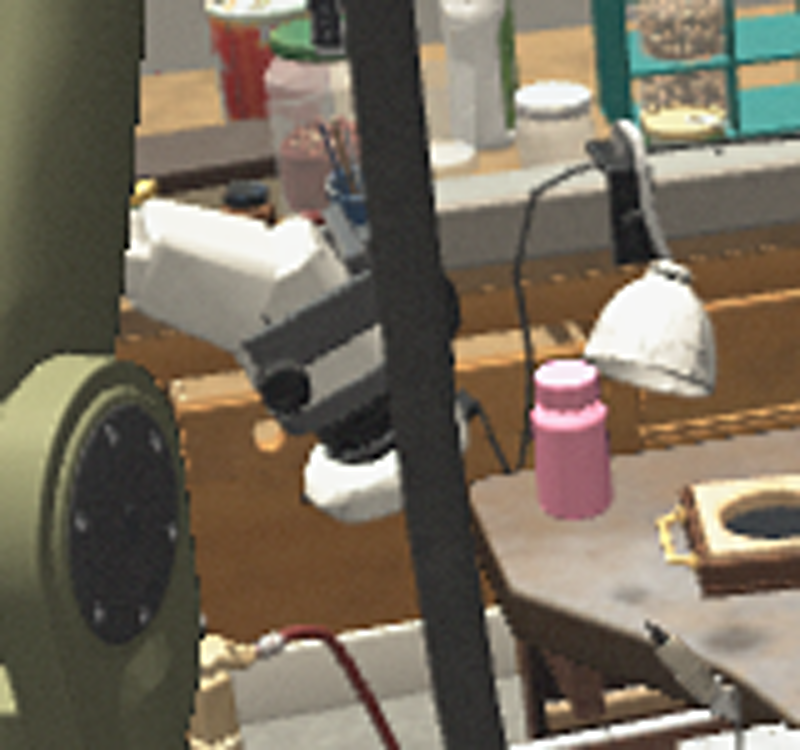

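```bash
python3 - <<'E'
from h import *
ds,dc=[get_image(c) for c in("side","scene")]
def tri(a,b):
    c1,v1=ray(ds,a);c2,v2=ray(dc,b);A=np.stack([v1,-v2],1);s=np.linalg.lstsq(A,c2-c1,rcond=None)[0]
    p,q=c1+s[0]*v1,c2+s[1]*v2; return ((p+q)/2).round(3),np.linalg.norm(p-q).round(3)
for a,b in [((208,141),(177,177)),((216,169),(182,202)),((168,94),(147,141)),((188,104),(165,147)),((221,111),(181,145)),((285,127),(254,154)),((390,60),(500,60))]: print(tri(a,b))
# lamp etc
E
```

```text
(array([0.179, 0.512, 0.051]), np.float64(0.002))
(array([ 0.188,  0.56 , -0.064]), np.float64(0.008))
(array([0.103, 0.385, 0.235]), np.float64(0.022))
(array([0.149, 0.41 , 0.2  ]), np.float64(0.018))
(array([0.215, 0.619, 0.107]), np.float64(0.003))
(array([0.415, 0.484, 0.103]), np.float64(0.004))
(array([ 0.493, -0.526,  0.606]), np.float64(0.007))
```

```bash
python3 - <<'E'
from h import *
d=get_image("wrist");s=get_state();Rt=R.from_rotvec(s["tool_rot"]).as_matrix()
c,v=ray(d,(315.7,245.4)); print("cam in tool",(Rt.T@(c-s["position"])).round(4),"axis",(Rt.T@v).round(3))
Rc=R.from_rotvec(np.ravel(d["rvec"])).as_matrix(); print((Rt.T@Rc.T).round(3))
E
```

```text
cam in tool [ 0.0725 -0.0003  0.0315] axis [-0.284 -0.002  0.959]
[[-0.002 -0.959 -0.284]
 [ 1.    -0.002 -0.002]
 [ 0.001 -0.284  0.959]]
```

Emit:
drive_tool:
  rows:
    - {"hand": 1, "delta_pos": [-50, 0, 0], "rotation": [0, 0, -0.1]}
    - {"hand": 1, "delta_pos": [-90, -20, 0], "rotation": [0, 0, -0.22]}
    - {"hand": 1, "delta_pos": [-130, -40, 0], "rotation": [0, 0, -0.32]}
    - {"hand": 1, "delta_pos": [-160, -70, 0], "rotation": [0, 0, -0.42]}
    - {"hand": 1, "delta_pos": [-170, -100, 0], "rotation": [0, 0, -0.422]}
    - {"hand": 1, "delta_pos": [-170, -100, 0], "rotation": [0, 0, -0.422]}
    - {"hand": 1, "delta_pos": [-170, -100, 0], "rotation": [0, 0, -0.422]}

```text
t: 2.25
position: [0.3702, 0.4091, 0.4052]
tool_rot: [0.002, 3.141, 0.001]
wrist_force: [-0.5, 1.0, 0.2]
grip_width: 0.0855
```

Emit:
drive_tool:
  rows:
    - {"hand": 1, "delta_pos": [-40, -45, 0], "rotation": [0, 0, 0]}
    - {"hand": 1, "delta_pos": [-70, -85, 0], "rotation": [0, 0, 0]}
    - {"hand": 1, "delta_pos": [-100, -130, 0], "rotation": [0, 0, 0]}
    - {"hand": 1, "delta_pos": [-100, -130, 0], "rotation": [0, 0, 0]}
    - {"hand": 1, "delta_pos": [-100, -130, 0], "rotation": [0, 0, 0]}

```text
t: 2.75
position: [0.4717, 0.2784, 0.4045]
tool_rot: [0.005, 3.141, -0.0]
wrist_force: [-0.2, 0.3, 0.4]
grip_width: 0.0856
```

```bash
python3 - <<'E'
from h import *
d=get_image("wrist");cv2.imwrite("pics/d1.png",d["frame"][:,:,::-1])
s=get_state();print(s["position"].round(4),s["tool_rot"].round(3),s["q"].round(2))
for n,z in dict(bottle_well=.005,pot_well=.005,spindle=.005).items():
    for r in pinpoint(n,"wrist")[:2]: print(n,round(r["p"],2),np.round(r["point"],1),atz(d,r["point"],z).round(4))
E
```

```text
[0.4703 0.2803 0.4046] [-0.000e+00 -3.141e+00 -2.000e-03] [-0.37  0.39 -0.3   1.71  0.13  1.06  0.85]
bottle_well 0.88 [320.3 248.1] [0.5106 0.2816 0.005 ]
pot_well 0.72 [330.3 154.1] [0.4245 0.2906 0.005 ]
pot_well 0.34 [ 65.7 254.9] [0.5161 0.0415 0.005 ]
spindle 0.62 [309.7 329. ] [0.5948 0.2709 0.005 ]
```

View pics/d1.png

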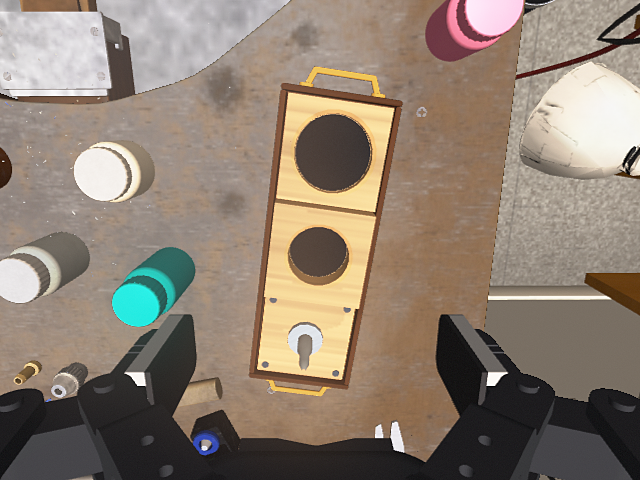

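```bash
cat > tray.py <<'E'
from h import *
from scipy.optimize import minimize
d=get_image("wrist");im=d["frame"].astype(int)
hsv=cv2.cvtColor(d["frame"],cv2.COLOR_RGB2HSV)
def comp(m,seed):
    n,l=cv2.connectedComponents(m.astype(np.uint8)); return l==l[seed[1],seed[0]]
dark=im.sum(2)<260
mp=comp(dark,(333,150)); mb=comp(dark,(318,250))
def circ(cx,cy,z,dia):
    a=np.linspace(0,2*np.pi,90); P=np.c_[cx+dia/2*np.cos(a),cy+dia/2*np.sin(a),0*a+z]
    m=np.zeros((480*4,640*4),np.uint8); cv2.fillPoly(m,[np.int32(np.round(proj(d,P)*4+1.5))],1); return m
def model(cx,cy,h): return circ(cx,cy,.011,h[1])&circ(cx,cy,h[0],h[1])
big=lambda m: cv2.resize(m.astype(np.uint8),None,fx=4,fy=4,interpolation=cv2.INTER_NEAREST)
Mp,Mb=big(mp),big(mb)
def iou(A,B): return (A&B).sum()/max(1,(A|B).sum())
res=[]
for M,h,x0 in((Mp,(.022,.066),(.424,.289)),(Mb,(.032,.054),(.511,.281))):
    r=minimize(lambda p:-iou(M,model(p[0],p[1],h)),x0,method="Nelder-Mead",options=dict(initial_simplex=[x0,(x0[0]+.005,x0[1]),(x0[0],x0[1]+.005)],xatol=1e-4)); print(r.x.round(4),r.fun); res.append(r.x)
v=res[1]-res[0]; print("spacing",np.linalg.norm(v),"pred spindle",(res[1]+v).round(4), (res[1]+v/np.linalg.norm(v)*.088).round(4))
E
python3 tray.py
python3 - <<'E'
from h import *
d=get_image("wrist");crop(d,240,290,380,400,5,"pics/d2.png")
for px in[(305,337)]: print(atz(d,px,.023))
E
```

```text
[0.4238 0.2928] -0.9503621786748129
[0.5102 0.2797] -0.9252984004114001
spacing 0.08737893340728119 pred spindle [0.5966 0.2667] [0.5972 0.2666]
[0.59068318 0.2713158  0.023     ]
```

View pics/d2.png

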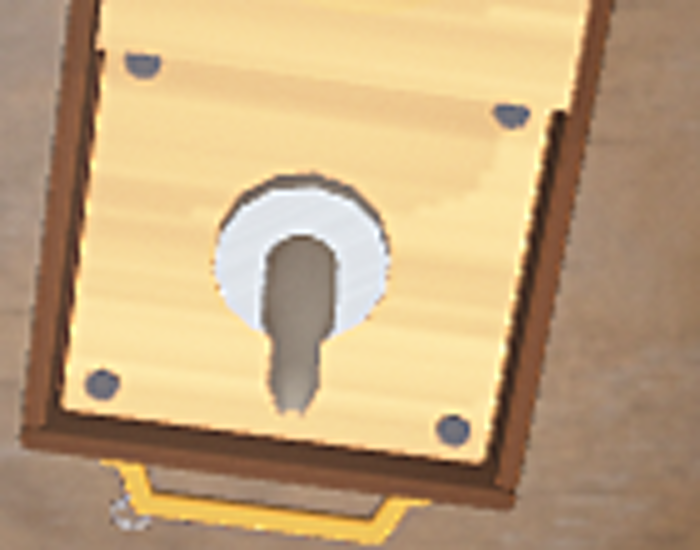

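```bash
python3 - <<'E'
from h import *
d=get_image("wrist")
print(atz(d,(300.4,342.3),.023), atz(d,(240+293/5,290+412/5),.073),atz(d,(240+301/5,290+237/5),.041))
c,_=ray(d,(0,0)); print(c)
# disc overlay
best=None
for x in np.arange(.588,.604,.001):
  for y in np.arange(.262,.276,.001):
    a=np.linspace(0,2*np.pi,40);q=proj(d,np.c_[x+.017*np.cos(a),y+.017*np.sin(a),0*a+.023])
    e=abs(q[:,0].min()-(240+215/5))+abs(q[:,0].max()-(240+389/5))+2*abs(q[:,1].min()-(290+185/5))
    if best is None or e<best[0]: best=(e,x,y)
print(best)
E
```

```text
[0.5965333  0.26639654 0.023     ] [0.59632375 0.26670026 0.073     ] [0.58128546 0.26700733 0.041     ]
[0.39646525 0.28092625 0.37331191]
(np.float64(1.3260429291568698), np.float64(0.597), np.float64(0.266))
```

Emit:
drive_tool:
  rows:
    - {"hand": 1, "delta_pos": [15, -45, 0], "rotation": [0, 0, 0]}
    - {"hand": 1, "delta_pos": [30, -90, 0], "rotation": [0, 0, 0]}
    - {"hand": 1, "delta_pos": [50, -135, 0], "rotation": [0, 0, 0]}
    - {"hand": 1, "delta_pos": [50, -180, 0], "rotation": [0, 0, 0]}
    - {"hand": 1, "delta_pos": [50, -225, 0], "rotation": [0, 0, 0]}
    - {"hand": 1, "delta_pos": [50, -270, 0], "rotation": [0, 0, 0]}
    - {"hand": 1, "delta_pos": [50, -315, 0], "rotation": [0, 0, 0]}
    - {"hand": 1, "delta_pos": [50, -350, 0], "rotation": [0, 0, 0]}
    - {"hand": 1, "delta_pos": [50, -350, 0], "rotation": [0, 0, 0]}
    - {"hand": 1, "delta_pos": [50, -350, 0], "rotation": [0, 0, 0]}
    - {"hand": 1, "delta_pos": [50, -350, 0], "rotation": [0, 0, 0]}

```text
t: 4.2
position: [0.4203, -0.0692, 0.4048]
tool_rot: [-0.004, 3.141, 0.001]
wrist_force: [-0.9, -0.2, 0.4]
grip_width: 0.0853
```

```bash
python3 - <<'E'
from h import *
d=get_image("wrist");cv2.imwrite("pics/e1.png",d["frame"][:,:,::-1])
s=get_state();print(s["t"],s["position"].round(4),s["tool_rot"].round(3),s["q"].round(2))
for n in "brown_bottle keeper red_pot wire_spool grey_bottle cream_jar cream_spool".split():
    for r in pinpoint(n,"wrist")[:2]: print(n,round(r["p"],2),np.round(r["point"],1),atz(d,r["point"],0).round(4))
E
```

```text
4.25 [ 0.4203 -0.069   0.4047] [-5.000e-03  3.141e+00  1.000e-03] [ 0.23  0.2  -0.15  1.99  0.04  0.96  1.63]
brown_bottle 0.96 [522.8 316. ] [0.5315 0.1374 0.    ]
brown_bottle 0.58 [371. 216.] [ 0.4295 -0.0183  0.    ]
keeper 0.65 [230.4 218.9] [ 0.4323 -0.1491  0.    ]
wire_spool 0.7 [310.5 315.8] [ 0.5314 -0.0748  0.    ]
grey_bottle 0.6 [424.9 300.8] [0.515  0.0383 0.    ]
cream_jar 0.56 [507.1 222.6] [0.4357 0.109  0.    ]
cream_spool 0.74 [ 75.5 144.1] [ 0.3647 -0.2822  0.    ]
```

View pics/e1.png

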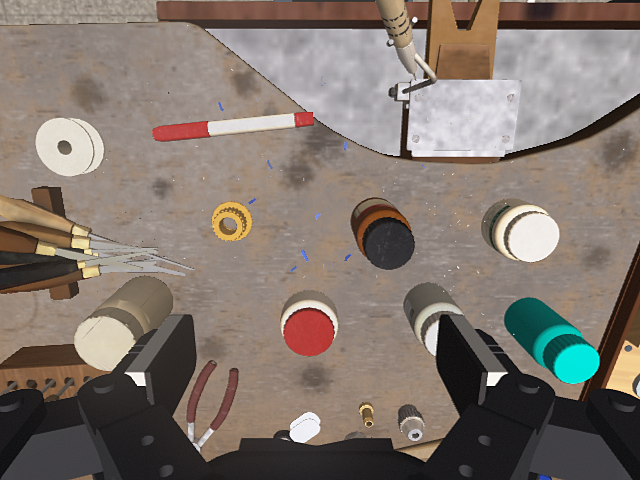

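```bash
python3 - <<'E'
from h import *
d=get_image("wrist");f=d["frame"];hsv=cv2.cvtColor(f,cv2.COLOR_RGB2HSV)
crop(d,190,180,440,360,3,"pics/e2.png")
H,S,V=[hsv[...,i].astype(int) for i in range(3)]
def comp(m,seed):
    n,l=cv2.connectedComponents(m.astype(np.uint8)); return l==l[seed[1],seed[0]]
red=comp(((H<8)|(H>172))&(S>140)&(V>100),(308,330)); cap=comp(f.astype(int).sum(2)<190,(389,244)); 
fl=comp((S>110)&(H>10)&(H<30)&(V>120),(218,232))
def fit(m,z,dia):
    cs=max(cv2.findContours(m.astype(np.uint8),cv2.RETR_EXTERNAL,cv2.CHAIN_APPROX_NONE)[0],key=len)
    e=cv2.fitEllipse(cs); p=atz(d,e[0],z); 
    sc=d["intrinsics"][0,0]/np.linalg.norm(0)if 0 else 0
    # metric fit of contour on plane z
    P=np.array([atz(d,q,z)[:2] for q in cs[:,0]]); A=np.c_[2*P,np.ones(len(P))]; s=np.linalg.lstsq(A,(P**2).sum(1),rcond=None)[0]
    print(m.sum(),np.round(e[0],1),p.round(4),"circle",s[:2].round(4),"dia",2*np.sqrt(s[2]+s[0]**2+s[1]**2).round(4),"expect",dia)
fit(cap,.087,.038);fit(red,.041,.048);fit(fl,.004,.038)
E
```

```text
2115 [389.4 242.8] [ 0.4302 -0.0174  0.087 ] circle [ 0.4305 -0.0174] dia 0.0382 expect 0.038
1813 [310.2 332.6] [ 0.5277 -0.076   0.041 ] circle [ 0.5281 -0.076 ] dia 0.0448 expect 0.048
1034 [233.  221.3] [ 0.4334 -0.1473  0.004 ] circle [ 0.4336 -0.1474] dia 0.037 expect 0.038
```

View pics/e2.png

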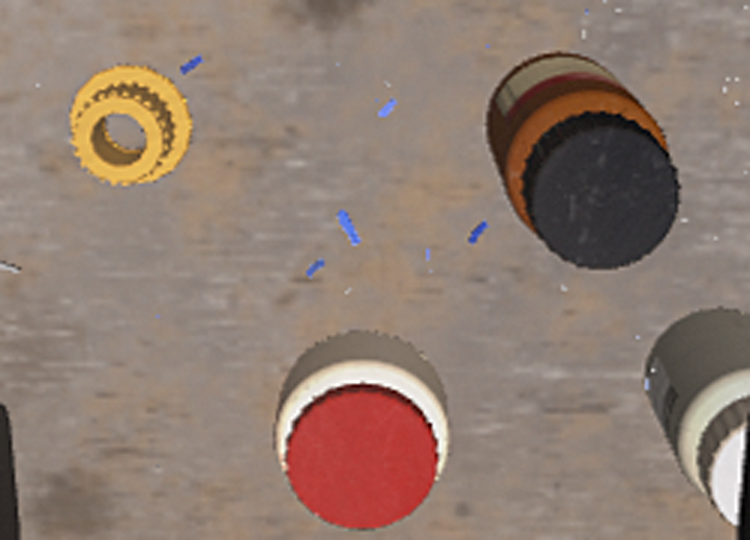

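```bash
python3 - <<'E'
from h import *
d=get_image("side");print(atz(d,(298.7,258),0))
for n,P in dict(b0=(.4305,-.0174-.022,0),cap=(.4305,-.0174,.087),sp=(.5965,.2665,.073),k0=(.4335,-.1474-.019,0),lid=(.528,-.076,.041)).items(): print(n,proj(d,P))
crop(d,270,215,370,305,8,"pics/f.png")
E
```

```text
[ 0.43185278 -0.02695912  0.        ]
b0 [[298.36935892 261.27245544]]
cap [[297.80291472 224.63482854]]
sp [[354.01841524 169.51386634]]
k0 [[302.59089594 297.80745735]]
lid [[342.95589782 255.28058116]]
```

View pics/f.png

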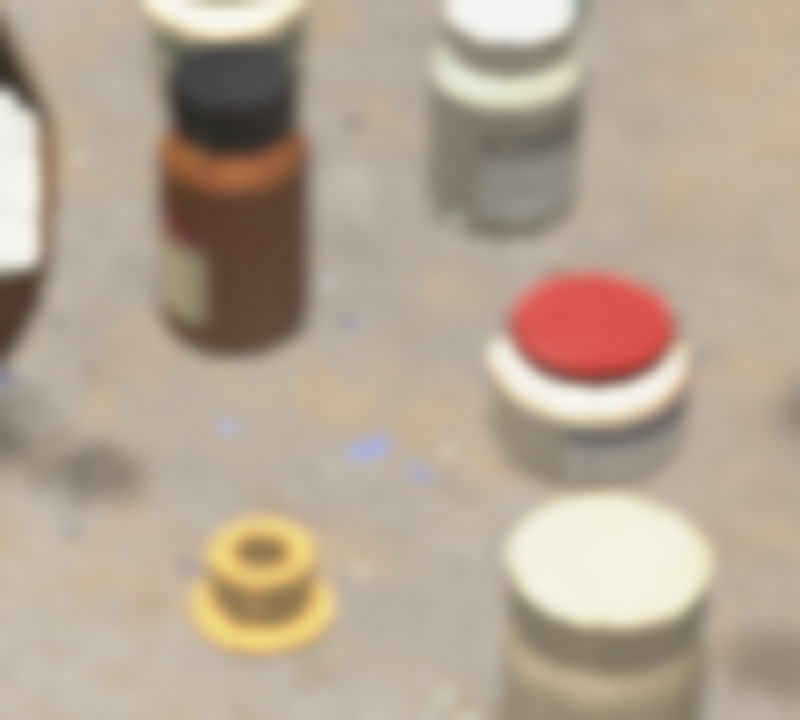

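Emit:
drive_tool:
  rows:
    - {"hand": 1, "delta_pos": [-10, 52, 20], "rotation": [0, 0, 0]}
    - {"hand": 1, "delta_pos": [-10, 52, 60], "rotation": [0, 0, 0]}
    - {"hand": 1, "delta_pos": [-10, 52, 100], "rotation": [0, 0, 0]}
    - {"hand": 1, "delta_pos": [-10, 52, 130], "rotation": [0, 0, 0]}
    - {"hand": 1, "delta_pos": [-10, 52, 160], "rotation": [0, 0, 0]}
    - {"hand": 1, "delta_pos": [-10, 52, 185], "rotation": [0, 0, 0]}
    - {"hand": 1, "delta_pos": [-10, 52, 201], "rotation": [0, 0, 0]}
    - {"hand": 1, "delta_pos": [-10, 52, 201], "rotation": [0, 0, 0]}
    - {"hand": 1, "delta_pos": [-10, 52, 201], "rotation": [0, 0, 0]}
    - {"hand": 1, "delta_pos": [-10, 52, 201], "rotation": [0, 0, 0]}

```text
t: 5.7
position: [0.4305, -0.0187, 0.2046]
tool_rot: [-0.0, 3.14, -0.0]
wrist_force: [0.1, -0.7, -0.2]
grip_width: 0.0855
```

```bash
python3 - <<'E'
from h import *
d=get_image("wrist");cv2.imwrite("pics/g1.png",d["frame"][:,:,::-1])
E
```

```text
(no output)
```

View pics/g1.png

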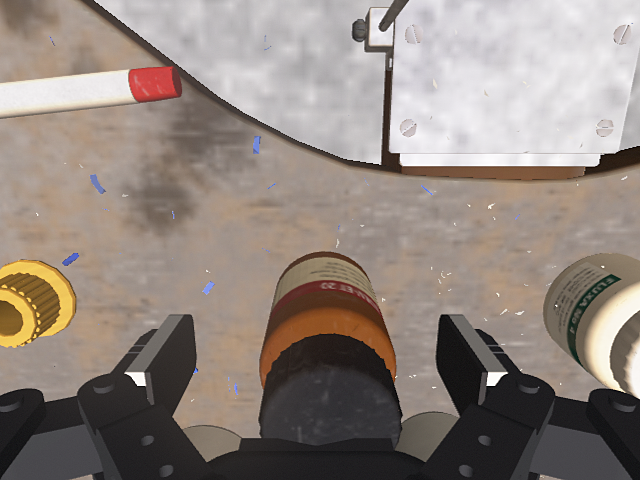

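Emit:
drive_tool:
  rows:
    - {"hand": 0.3, "delta_pos": [0, 1, 0], "rotation": [0, 0, 0]}
    - {"hand": 0.3, "delta_pos": [0, 1, 0], "rotation": [0, 0, 0]}
    - {"hand": 0.3, "delta_pos": [0, 1, 0], "rotation": [0, 0, 0]}
    - {"hand": 0.3, "delta_pos": [0, 1, 0], "rotation": [0, 0, 0]}
    - {"hand": 0.3, "delta_pos": [0, 1, 0], "rotation": [0, 0, 0]}
    - {"hand": 0.3, "delta_pos": [0, 1, 0], "rotation": [0, 0, 0]}
    - {"hand": 0.3, "delta_pos": [0, 1, 0], "rotation": [0, 0, 0]}
  force: 40

```text
t: 6.45
position: [0.4303, -0.0175, 0.2043]
tool_rot: [-0.001, 3.14, -0.0]
wrist_force: [-0.8, 0.9, 7.0]
grip_width: 0.0423
```

Emit:
drive_tool:
  rows:
    - {"hand": 0.2, "delta_pos": [0, 0, -20], "rotation": [0, 0, 0]}
    - {"hand": 0.2, "delta_pos": [0, 0, -50], "rotation": [0, 0, 0]}
    - {"hand": 0.2, "delta_pos": [0, 0, -85], "rotation": [0, 0, 0]}
    - {"hand": 0.2, "delta_pos": [0, 0, -115], "rotation": [0, 0, 0]}
    - {"hand": 0.2, "delta_pos": [0, 0, -130], "rotation": [0, 0, 0]}
    - {"hand": 0.2, "delta_pos": [0, 0, -130], "rotation": [0, 0, 0]}

```text
t: 7.05
position: [0.4305, -0.0177, 0.3355]
tool_rot: [0.0, 3.137, -0.0]
wrist_force: [1.7, 0.5, -1.2]
grip_width: 0.0425
```

```bash
python3 - <<'E'
from h import *
d=get_image("wrist");cv2.imwrite("pics/g2.png",d["frame"][:,:,::-1])
print(get_state()["position"],get_state()["grip_width"])
E
```

```text
[ 0.43008184 -0.0176989   0.33418275] 0.04236090101306816
```

View pics/g2.png

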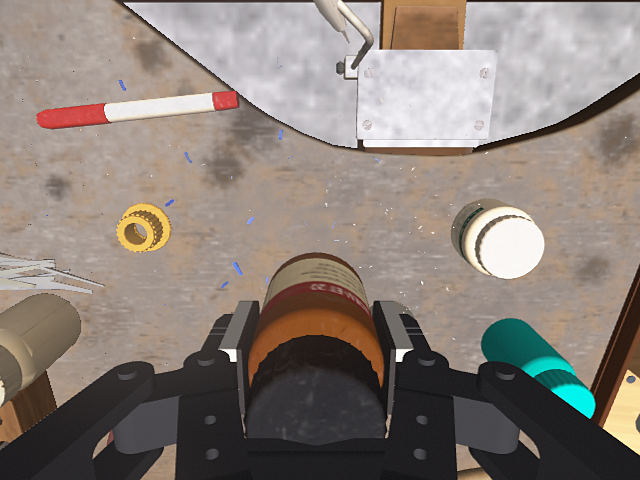

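Emit:
drive_tool:
  rows:
    - {"hand": 0.2, "delta_pos": [0, 35, 0], "rotation": [0, 0, 0]}
    - {"hand": 0.2, "delta_pos": [0, 75, 0], "rotation": [0, 0, 0]}
    - {"hand": 0.2, "delta_pos": [0, 115, 0], "rotation": [0, 0, 0]}
    - {"hand": 0.2, "delta_pos": [-10, 155, 0], "rotation": [0, 0, 0]}
    - {"hand": 0.2, "delta_pos": [-25, 195, 0], "rotation": [0, 0, 0]}
    - {"hand": 0.2, "delta_pos": [-45, 235, 0], "rotation": [0, 0, 0]}
    - {"hand": 0.2, "delta_pos": [-65, 270, 0], "rotation": [0, 0, 0]}
    - {"hand": 0.2, "delta_pos": [-78, 292, 0], "rotation": [0, 0, 0]}
    - {"hand": 0.2, "delta_pos": [-80, 298, 0], "rotation": [0, 0, 0]}
    - {"hand": 0.2, "delta_pos": [-80, 298, 0], "rotation": [0, 0, 0]}
    - {"hand": 0.2, "delta_pos": [-80, 298, 0], "rotation": [0, 0, 0]}

```text
t: 8.2
position: [0.5096, 0.2792, 0.3324]
tool_rot: [-0.001, -3.139, 0.003]
wrist_force: [0.2, -0.2, -1.4]
grip_width: 0.0421
```

```bash
python3 - <<'E'
from h import *
d=get_image("wrist");cv2.imwrite("pics/g3.png",d["frame"][:,:,::-1])
print(get_state()["position"],get_state()["tool_rot"])
d=get_image("side");crop(d,250,90,410,210,5,"pics/g4.png")
E
```

```text
[0.50967383 0.27898801 0.33284047] [-1.48509223e-03 -3.13999046e+00  2.81602898e-03]
```

View pics/g3.png

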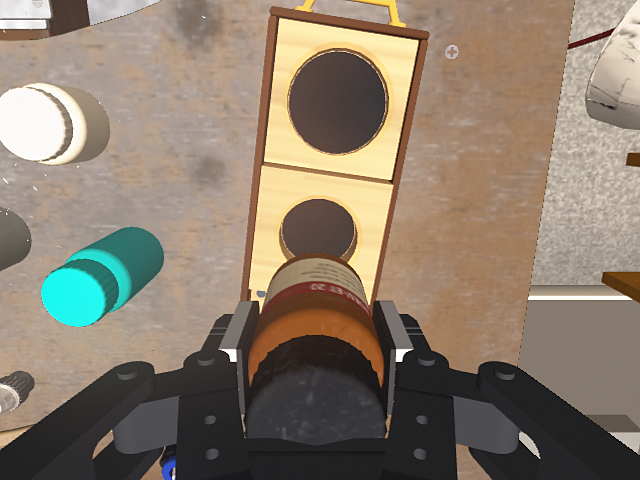

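View pics/g4.png

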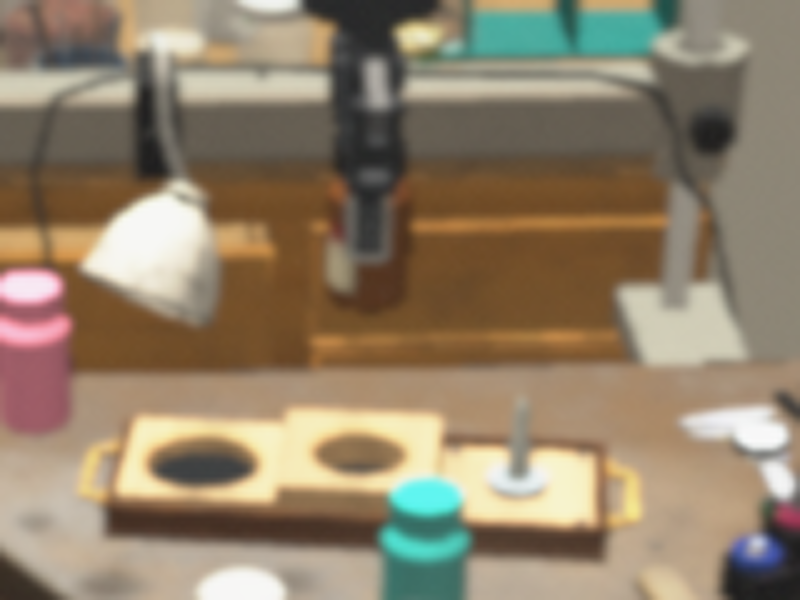

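Emit:
drive_tool:
  rows:
    - {"hand": 0.2, "delta_pos": [0, 0, 30], "rotation": [0, 0, 0]}
    - {"hand": 0.2, "delta_pos": [0, 0, 60], "rotation": [0, 0, 0]}
    - {"hand": 0.2, "delta_pos": [0, 0, 80], "rotation": [0, 0, 0]}
    - {"hand": 0.2, "delta_pos": [0, 0, 95], "rotation": [0, 0, 0]}
    - {"hand": 0.2, "delta_pos": [0, 0, 108], "rotation": [0, 0, 0]}
    - {"hand": 0.2, "delta_pos": [0, 0, 115], "rotation": [0, 0, 0]}
    - {"hand": 0.2, "delta_pos": [0, 0, 117], "rotation": [0, 0, 0]}
    - {"hand": 0.2, "delta_pos": [0, 0, 117], "rotation": [0, 0, 0]}

```text
t: 9.1
position: [0.5102, 0.2803, 0.2169]
tool_rot: [0.0, 3.141, 0.0]
wrist_force: [-0.2, -0.7, -1.2]
grip_width: 0.042
```

```bash
python3 - <<'E'
from h import *
d=get_image("wrist");cv2.imwrite("pics/g5.png",d["frame"][:,:,::-1])
print(get_state()["position"],get_state()["wrist_force"])
d=get_image("side");crop(d,250,90,410,210,5,"pics/g6.png")
E
```

```text
[0.51028086 0.28042541 0.21725933] [-0.15225903 -0.40396199 -1.44164251]
```

View pics/g5.png

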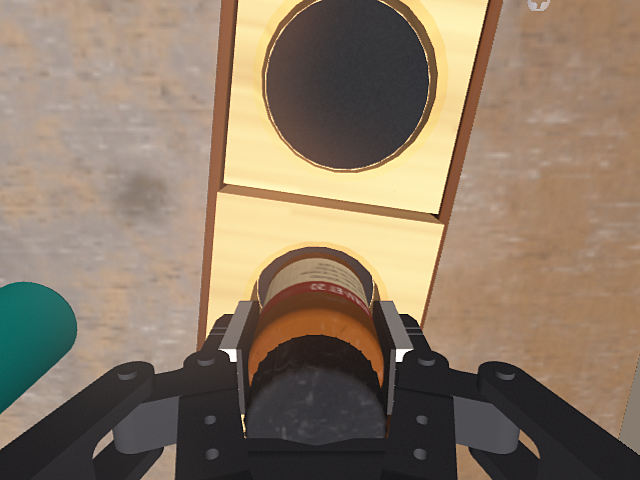

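View pics/g6.png

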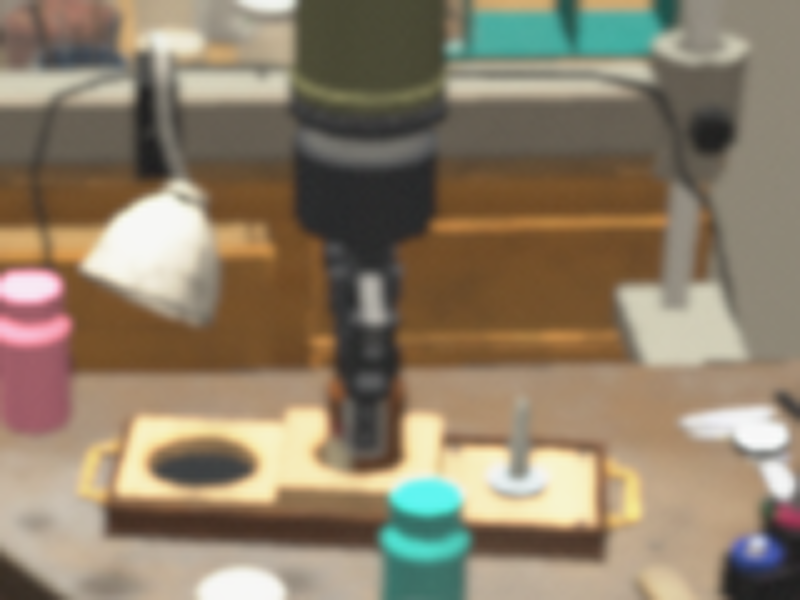

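Emit:
drive_tool:
  rows:
    - {"hand": 0.2, "delta_pos": [0, 0, 2], "rotation": [0, 0, 0]}
    - {"hand": 0.2, "delta_pos": [0, 0, 2], "rotation": [0, 0, 0]}
    - {"hand": 0.7, "delta_pos": [0, 0, 2], "rotation": [0, 0, 0]}
    - {"hand": 0.7, "delta_pos": [0, 0, 2], "rotation": [0, 0, 0]}
    - {"hand": 0.7, "delta_pos": [0, 0, 2], "rotation": [0, 0, 0]}
    - {"hand": 0.8, "delta_pos": [0, 0, -10], "rotation": [0, 0, 0]}
    - {"hand": 0.8, "delta_pos": [0, 0, -35], "rotation": [0, 0, 0]}
    - {"hand": 1, "delta_pos": [0, 0, -80], "rotation": [0, 0, 0]}
    - {"hand": 1, "delta_pos": [0, 0, -120], "rotation": [0, 0, 0]}
    - {"hand": 1, "delta_pos": [0, 0, -120], "rotation": [0, 0, 0]}

```text
t: 10.2
position: [0.5112, 0.2813, 0.3432]
tool_rot: [0.0, 3.133, 0.008]
wrist_force: [-0.8, -0.2, -0.7]
grip_width: 0.0855
```

```bash
python3 - <<'E'
from h import *
d=get_image("wrist");cv2.imwrite("pics/g7.png",d["frame"][:,:,::-1])
print(get_state()["position"],get_state()["wrist_force"])
E
```

```text
[0.51057421 0.28081692 0.34041007] [-0.13890188  0.73315499 -0.07469246]
```

View pics/g7.png

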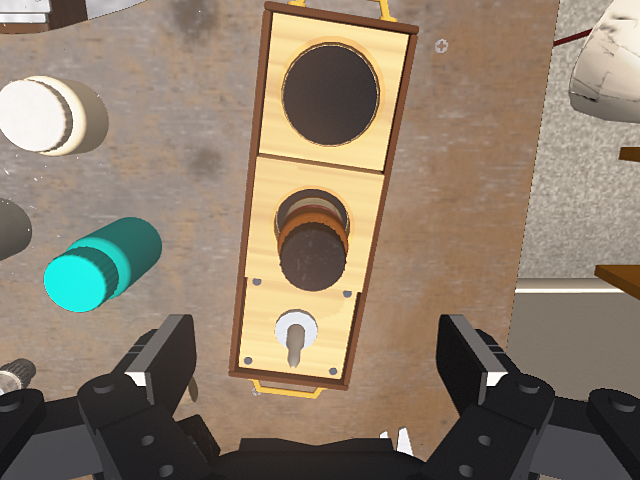

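Emit:
drive_tool:
  rows:
    - {"hand": 1, "delta_pos": [25, -40, 0], "rotation": [0, 0, 0]}
    - {"hand": 1, "delta_pos": [45, -80, 0], "rotation": [0, 0, 0]}
    - {"hand": 1, "delta_pos": [45, -125, 0], "rotation": [0, 0, 0]}
    - {"hand": 1, "delta_pos": [45, -170, 0], "rotation": [0, 0, 0]}
    - {"hand": 1, "delta_pos": [45, -215, 0], "rotation": [0, 0, 0]}
    - {"hand": 1, "delta_pos": [40, -260, 0], "rotation": [0, 0, 0]}
    - {"hand": 1, "delta_pos": [30, -300, 0], "rotation": [0, 0, 0]}
    - {"hand": 1, "delta_pos": [15, -335, 0], "rotation": [0, 0, 0]}
    - {"hand": 1, "delta_pos": [0, -356, 10], "rotation": [0, 0, 0]}
    - {"hand": 1, "delta_pos": [-17, -356, 20], "rotation": [0, 0, 0]}
    - {"hand": 1, "delta_pos": [-17, -356, 40], "rotation": [0, 0, 0]}
    - {"hand": 1, "delta_pos": [-17, -356, 40], "rotation": [0, 0, 0]}

```text
t: 11.45
position: [0.5261, -0.0758, 0.2939]
tool_rot: [-0.0, -3.136, -0.001]
wrist_force: [-0.7, 0.1, -0.5]
grip_width: 0.0852
```

```bash
python3 - <<'E'
from h import *
d=get_image("wrist");cv2.imwrite("pics/h1.png",d["frame"][:,:,::-1])
s=get_state();print(s["position"],s["wrist_force"],s["tool_rot"])
E
```

```text
[ 0.52627964 -0.07558993  0.29524462] [ 0.02381736 -1.17167769  0.89120625] [ 4.00293360e-04 -3.13720463e+00 -8.74485351e-04]
```

View pics/h1.png

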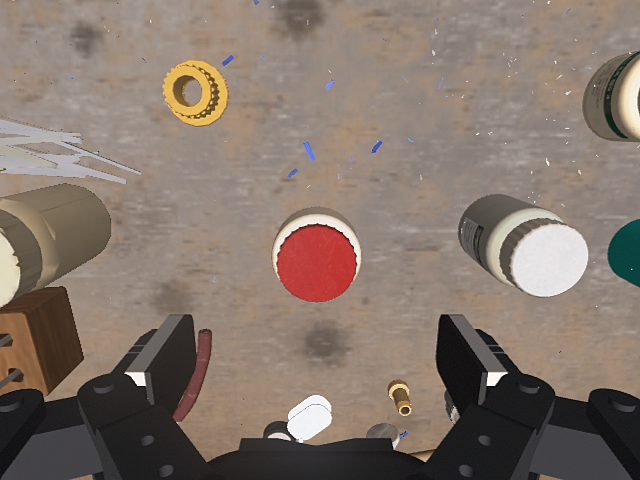

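```bash
python3 - <<'E'
from h import *
d=get_image("wrist");print(atz(d,(316.5,262),.041),atz(d,(317,253),.032),get_state()["position"])
E
```

```text
[ 0.52830727 -0.07552092  0.041     ] [ 0.52570254 -0.07521096  0.032     ] [ 0.52659589 -0.07545525  0.29620517]
```

Emit:
drive_tool:
  rows:
    - {"hand": 1, "delta_pos": [-1, 0, 35], "rotation": [0, 0, 0]}
    - {"hand": 1, "delta_pos": [-1, 0, 65], "rotation": [0, 0, 0]}
    - {"hand": 1, "delta_pos": [-1, 0, 90], "rotation": [0, 0, 0]}
    - {"hand": 1, "delta_pos": [-1, 0, 105], "rotation": [0, 0, 0]}
    - {"hand": 1, "delta_pos": [-1, 0, 111], "rotation": [0, 0, 0]}
    - {"hand": 1, "delta_pos": [-1, 0, 111], "rotation": [0, 0, 0]}
    - {"hand": 0.4, "delta_pos": [-1, 0, 111], "rotation": [0, 0, 0]}
    - {"hand": 0.4, "delta_pos": [-1, 0, 111], "rotation": [0, 0, 0]}
    - {"hand": 0.4, "delta_pos": [-1, 0, 111], "rotation": [0, 0, 0]}
    - {"hand": 0.4, "delta_pos": [-1, 0, 111], "rotation": [0, 0, 0]}
    - {"hand": 0.4, "delta_pos": [-1, 0, 111], "rotation": [0, 0, 0]}
  force: 40

```text
t: 12.65
position: [0.5285, -0.0757, 0.1872]
tool_rot: [-0.0, 3.139, -0.001]
wrist_force: [-2.3, -0.6, 7.6]
grip_width: 0.0516
```

```bash
python3 - <<'E'
from h import *
d=get_image("wrist");cv2.imwrite("pics/h2.png",d["frame"][:,:,::-1])
E
```

```text
(no output)
```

View pics/h2.png

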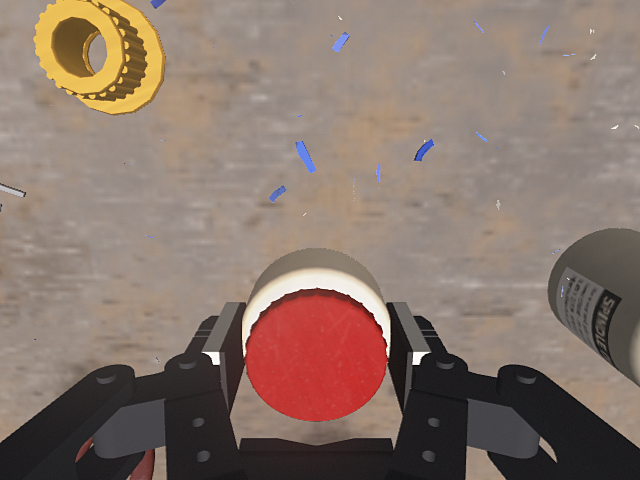

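Emit:
drive_tool:
  rows:
    - {"hand": 0.3, "delta_pos": [0, 0, -10], "rotation": [0, 0, 0]}
    - {"hand": 0.3, "delta_pos": [0, 0, -30], "rotation": [0, 0, 0]}
    - {"hand": 0.3, "delta_pos": [0, 0, -60], "rotation": [0, 0, 0]}
    - {"hand": 0.3, "delta_pos": [10, 0, -95], "rotation": [0, 0, 0]}
    - {"hand": 0.3, "delta_pos": [20, 0, -120], "rotation": [0, 0, 0]}
    - {"hand": 0.3, "delta_pos": [30, 0, -130], "rotation": [0, 0, 0]}
    - {"hand": 0.3, "delta_pos": [30, 0, -130], "rotation": [0, 0, 0]}

```text
t: 13.4
position: [0.4971, -0.0758, 0.3171]
tool_rot: [0.001, 3.14, -0.001]
wrist_force: [0.2, 1.3, -1.3]
grip_width: 0.0515
```

```bash
python3 - <<'E'
from h import *
d=get_image("wrist");cv2.imwrite("pics/h3.png",d["frame"][:,:,::-1])
s=get_state();print(s["position"],s["wrist_force"],s["tool_rot"],s["grip_width"])
d=get_image("side");crop(d,270,155,430,275,5,"pics/h4.png")
E
```

```text
[ 0.49756484 -0.07571865  0.31597248] [ 0.42343955 -0.41447065 -1.91092456] [ 2.32580483e-04  3.14094314e+00 -5.28896492e-04] 0.0512892427248781
```

View pics/h3.png

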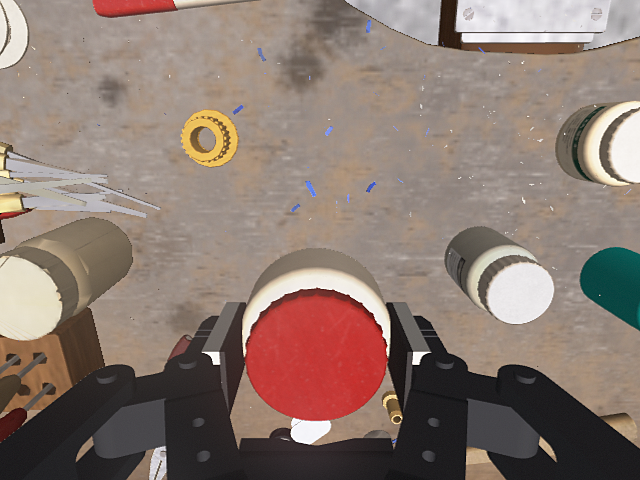

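View pics/h4.png

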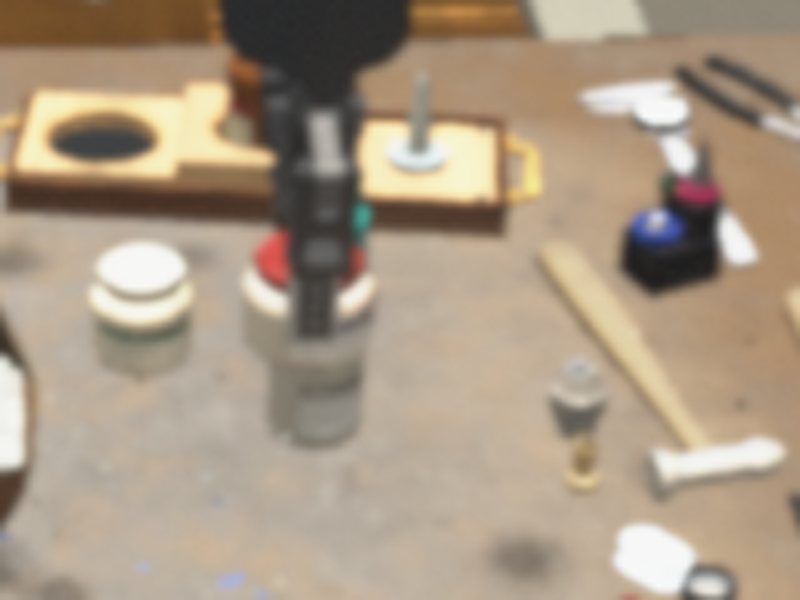

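Emit:
drive_tool:
  rows:
    - {"hand": 0.3, "delta_pos": [20, 25, 0], "rotation": [0, 0, 0]}
    - {"hand": 0.3, "delta_pos": [45, 60, 0], "rotation": [0, 0, 0]}
    - {"hand": 0.3, "delta_pos": [65, 100, 0], "rotation": [0, 0, 0]}
    - {"hand": 0.3, "delta_pos": [73, 145, 0], "rotation": [0, 0, 0]}
    - {"hand": 0.3, "delta_pos": [73, 190, 0], "rotation": [0, 0, 0]}
    - {"hand": 0.3, "delta_pos": [73, 235, 0], "rotation": [0, 0, 0]}
    - {"hand": 0.3, "delta_pos": [73, 280, 0], "rotation": [0, 0, 0]}
    - {"hand": 0.3, "delta_pos": [73, 320, 0], "rotation": [0, 0, 0]}
    - {"hand": 0.3, "delta_pos": [73, 350, 0], "rotation": [0, 0, 0]}
    - {"hand": 0.3, "delta_pos": [73, 368, 0], "rotation": [0, 0, 0]}
    - {"hand": 0.3, "delta_pos": [73, 368, 0], "rotation": [0, 0, 0]}
    - {"hand": 0.3, "delta_pos": [73, 368, 0], "rotation": [0, 0, 0]}

```text
t: 14.7
position: [0.425, 0.2922, 0.3142]
tool_rot: [0.001, -3.139, 0.003]
wrist_force: [0.6, -0.4, -1.6]
grip_width: 0.0514
```

Emit:
drive_tool:
  rows:
    - {"hand": 0.3, "delta_pos": [0, 0, 30], "rotation": [0, 0, 0]}
    - {"hand": 0.3, "delta_pos": [0, 0, 60], "rotation": [0, 0, 0]}
    - {"hand": 0.3, "delta_pos": [0, 0, 85], "rotation": [0, 0, 0]}
    - {"hand": 0.3, "delta_pos": [0, 0, 85], "rotation": [0, 0, 0]}
    - {"hand": 0.3, "delta_pos": [0, 0, 85], "rotation": [0, 0, 0]}

```text
t: 15.2
position: [0.4254, 0.2914, 0.2306]
tool_rot: [-0.002, -3.14, 0.002]
wrist_force: [-0.7, 0.7, -1.7]
grip_width: 0.0513
```

```bash
python3 - <<'E'
from h import *
d=get_image("wrist");cv2.imwrite("pics/h5.png",d["frame"][:,:,::-1])
s=get_state();print(s["position"],s["wrist_force"],s["tool_rot"],s["grip_width"])
d=get_image("side");crop(d,230,100,390,220,5,"pics/h6.png")
E
```

```text
[0.42558997 0.29185668 0.23136742] [-0.92573691  0.09958999 -0.67581965] [ 1.55236129e-03  3.14119898e+00 -5.85442326e-05] 0.05139355020816344
```

View pics/h5.png

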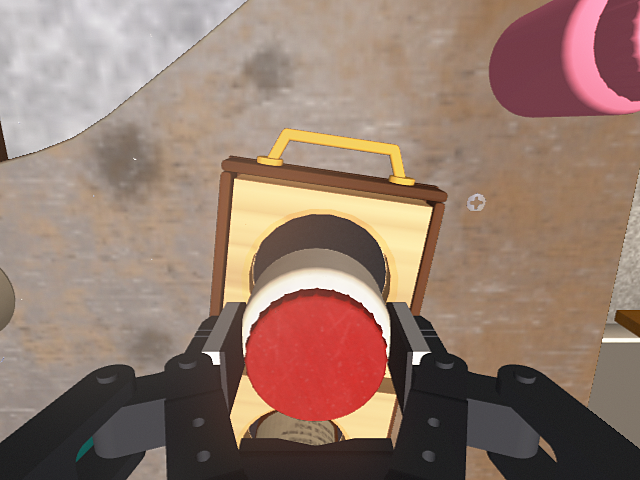

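View pics/h6.png

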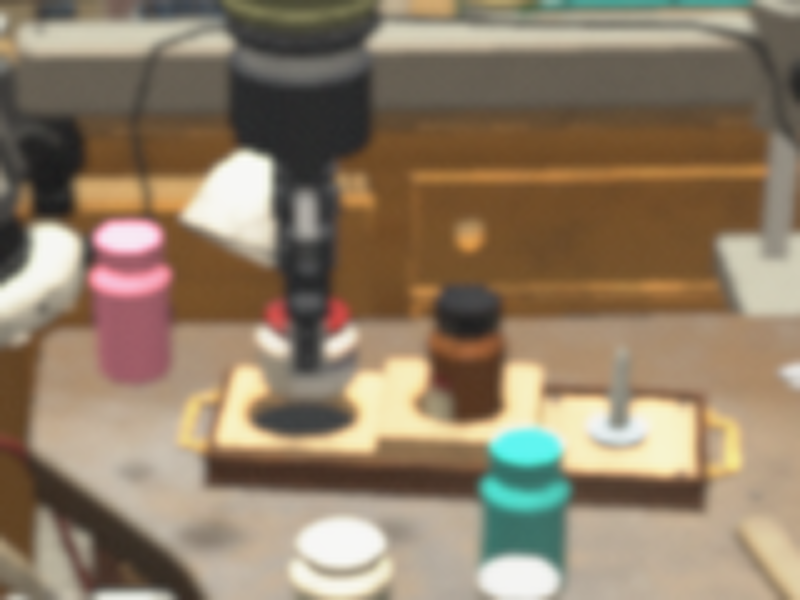

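Emit:
drive_tool:
  rows:
    - {"hand": 0.3, "delta_pos": [1, 1, 15], "rotation": [0, 0, 0]}
    - {"hand": 0.3, "delta_pos": [1, 1, 25], "rotation": [0, 0, 0]}
    - {"hand": 0.3, "delta_pos": [1, 1, 30], "rotation": [0, 0, 0]}
    - {"hand": 0.3, "delta_pos": [1, 1, 33], "rotation": [0, 0, 0]}
    - {"hand": 0.3, "delta_pos": [1, 1, 34], "rotation": [0, 0, 0]}
    - {"hand": 0.3, "delta_pos": [1, 1, 34], "rotation": [0, 0, 0]}

```text
t: 15.9
position: [0.424, 0.2933, 0.1981]
tool_rot: [-0.0, 3.141, -0.0]
wrist_force: [-4.0, -3.2, 13.4]
grip_width: 0.0513
```

```bash
python3 - <<'E'
from h import *
d=get_image("wrist");cv2.imwrite("pics/h7.png",d["frame"][:,:,::-1])
s=get_state();print(s["position"],s["wrist_force"],s["grip_width"])
E
```

```text
[0.42396029 0.29327037 0.1981288 ] [-3.82176753 -2.29470653 12.85277242] 0.0514885051852889
```

View pics/h7.png

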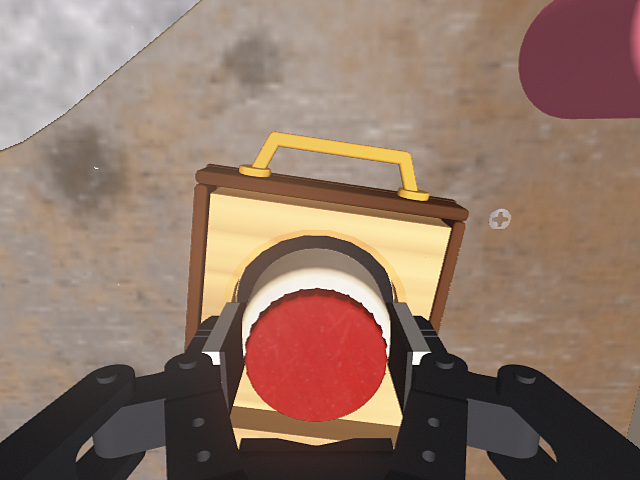

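Emit:
drive_tool:
  rows:
    - {"hand": 0.75, "delta_pos": [0, 0, 0], "rotation": [0, 0, 0]}
    - {"hand": 0.85, "delta_pos": [0, 0, 0], "rotation": [0, 0, 0]}
    - {"hand": 0.85, "delta_pos": [0, 0, 0], "rotation": [0, 0, 0]}
    - {"hand": 0.85, "delta_pos": [0, 0, -10], "rotation": [0, 0, 0]}
    - {"hand": 1, "delta_pos": [0, 0, -35], "rotation": [0, 0, 0]}
    - {"hand": 1, "delta_pos": [0, 0, -80], "rotation": [0, 0, 0]}
    - {"hand": 1, "delta_pos": [0, 0, -120], "rotation": [0, 0, 0]}
    - {"hand": 1, "delta_pos": [0, 0, -140], "rotation": [0, 0, 0]}
    - {"hand": 1, "delta_pos": [0, 0, -140], "rotation": [0, 0, 0]}

```text
t: 16.85
position: [0.4246, 0.2939, 0.3405]
tool_rot: [-0.0, 3.136, 0.006]
wrist_force: [0.4, -0.4, -0.2]
grip_width: 0.0855
```

```bash
python3 - <<'E'
from h import *
d=get_image("wrist");cv2.imwrite("pics/h8.png",d["frame"][:,:,::-1])
s=get_state();print(s["position"],s["t"])
E
```

```text
[0.4242206  0.29347669 0.33853   ] 16.9
```

View pics/h8.png

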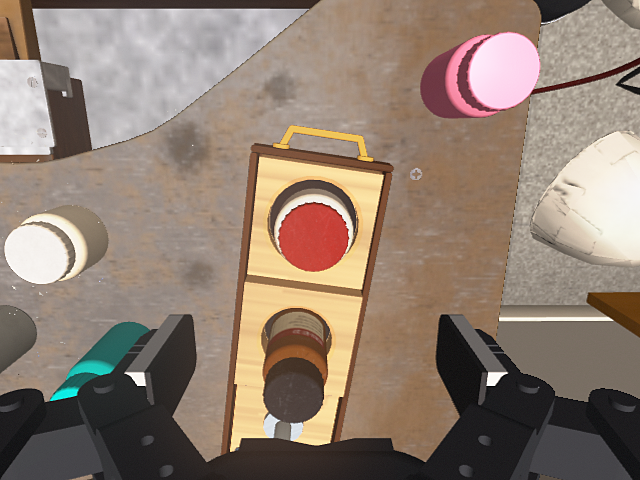

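Emit:
drive_tool:
  rows:
    - {"hand": 1, "delta_pos": [0, -35, -10], "rotation": [0, 0, 0]}
    - {"hand": 1, "delta_pos": [0, -80, -25], "rotation": [0, 0, 0]}
    - {"hand": 1, "delta_pos": [0, -125, -40], "rotation": [0, 0, 0]}
    - {"hand": 1, "delta_pos": [0, -170, -45], "rotation": [0, 0, 0]}
    - {"hand": 1, "delta_pos": [0, -215, -45], "rotation": [0, 0, 0]}
    - {"hand": 1, "delta_pos": [0, -260, -45], "rotation": [0, 0, 0]}
    - {"hand": 1, "delta_pos": [0, -305, -45], "rotation": [0, 0, 0]}
    - {"hand": 1, "delta_pos": [0, -350, -45], "rotation": [0, 0, 0]}
    - {"hand": 1, "delta_pos": [0, -395, -45], "rotation": [0, 0, 0]}
    - {"hand": 1, "delta_pos": [0, -440, -45], "rotation": [0, 0, 0]}
    - {"hand": 1, "delta_pos": [0, -485, -45], "rotation": [0, 0, 0]}
    - {"hand": 1, "delta_pos": [0, -520, -45], "rotation": [0, 0, 0]}

```text
t: 18.1
position: [0.4233, -0.2293, 0.3806]
tool_rot: [-0.003, -3.139, -0.0]
wrist_force: [0.1, 1.0, 0.2]
grip_width: 0.0858
```

Emit:
drive_tool:
  rows:
    - {"hand": 1, "delta_pos": [0, -40, 0], "rotation": [0, 0, 0]}
    - {"hand": 1, "delta_pos": [0, -80, 0], "rotation": [0, 0, 0]}
    - {"hand": 1, "delta_pos": [0, -120, 0], "rotation": [0, 0, 0]}
    - {"hand": 1, "delta_pos": [0, -160, 0], "rotation": [0, 0, 0]}
    - {"hand": 1, "delta_pos": [0, -180, 0], "rotation": [0, 0, 0]}
    - {"hand": 1, "delta_pos": [0, -180, 0], "rotation": [0, 0, 0]}
    - {"hand": 1, "delta_pos": [0, -180, 0], "rotation": [0, 0, 0]}

```text
t: 18.8
position: [0.424, -0.4063, 0.3802]
tool_rot: [-0.0, -3.14, -0.004]
wrist_force: [0.7, 0.9, 0.0]
grip_width: 0.0854
```

```bash
python3 - <<'E'
from h import *
d=get_image("wrist");cv2.imwrite("pics/i1.png",d["frame"][:,:,::-1])
s=get_state();print(s["position"],s["t"],s["q"].round(2),s["tool_rot"])
for r in pinpoint("wire_spool","wrist")[:2]: print(r["p"],r["point"],atz(d,r["point"],0))
E
```

```text
[ 0.42434685 -0.40553907  0.38062446] 18.85 [ 0.73  0.46 -0.01  1.64  0.    1.04  2.29] [ 1.65113071e-03 -3.14020856e+00 -3.38866611e-03]
0.77 [302.5, 295.9] [ 0.50204223 -0.41845864  0.        ]
```

View pics/i1.png

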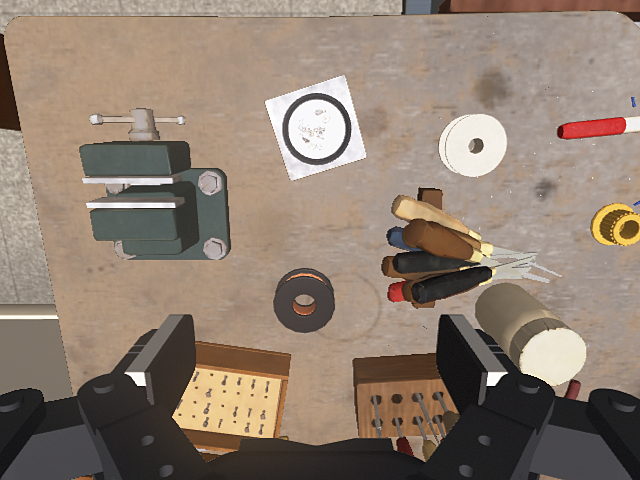

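```bash
python3 - <<'E'
from h import *
d=get_image("wrist");f=d["frame"].astype(int)
def comp(m,seed):
    n,l=cv2.connectedComponents(m.astype(np.uint8)); return l==l[seed[1],seed[0]]
for th in(200,240):
    m=comp((f.sum(2)<th),(285,310)); cs=max(cv2.findContours(m.astype(np.uint8),cv2.RETR_EXTERNAL,cv2.CHAIN_APPROX_NONE)[0],key=len)
    print(m.sum(),cv2.boundingRect(cs))
crop(d,250,250,360,340,7,"pics/i2.png")
print("box near edge",atz(d,(250,348),.03),atz(d,(290,355),.03),"rack",atz(d,(357,360),.04))
s=get_image("side"); crop(s,330,300,490,420,5,"pics/i3.png")
E
```

```text
252875 (0, 0, 640, 462)
2616 (273, 267, 60, 64)
box near edge [ 0.53977785 -0.46295895  0.03      ] [ 0.54674426 -0.42800699  0.03      ] rack [ 0.54553589 -0.36992962  0.04      ]
```

View pics/i2.png

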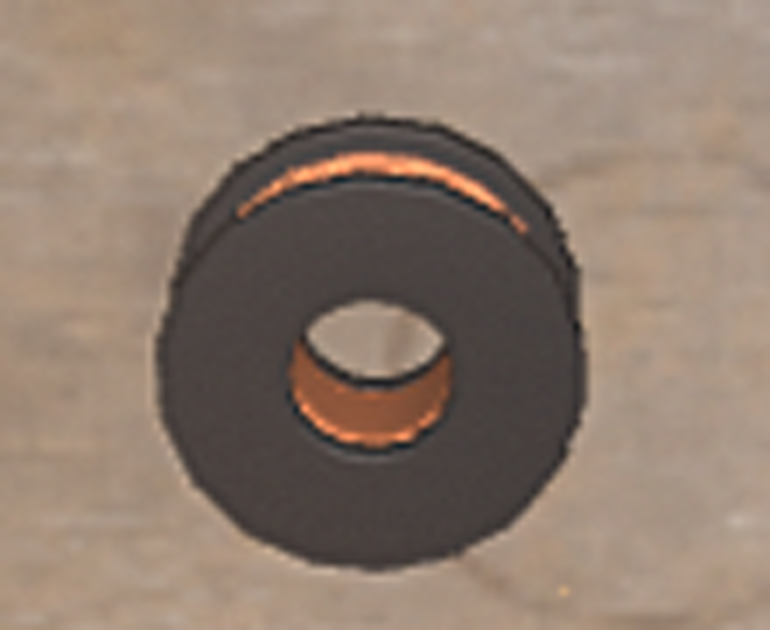

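View pics/i3.png

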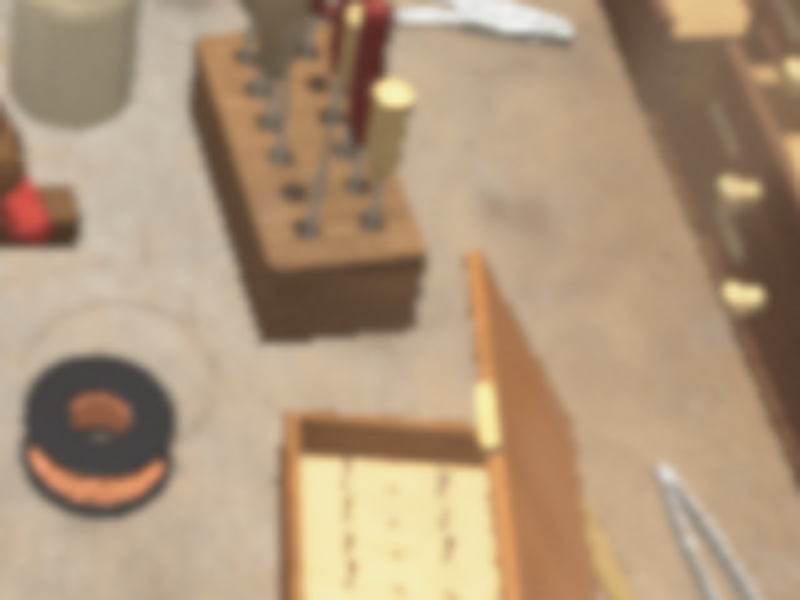

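```bash
python3 - <<'E'
from h import *
d=get_image("wrist");print(atz(d,(303,303.4),.024),get_state()["position"])
a=atz(d,(250+157/7,303),.024);b=atz(d,(250+585/7,303),.024);print(b-a)
E
```

```text
[ 0.5006204  -0.41669941  0.024     ] [ 0.42455963 -0.4054974   0.38177705]
[-1.03071771e-05  5.28944443e-02  0.00000000e+00]
```

Emit:
drive_tool:
  rows:
    - {"hand": 1, "delta_pos": [-35, -6, 20], "rotation": [0, 0, 0]}
    - {"hand": 1, "delta_pos": [-65, -11, 45], "rotation": [0, 0, 0]}
    - {"hand": 1, "delta_pos": [-76, -11, 80], "rotation": [0, 0, 0]}
    - {"hand": 1, "delta_pos": [-76, -11, 115], "rotation": [0, 0, 0]}
    - {"hand": 1, "delta_pos": [-76, -11, 130], "rotation": [0, 0, 0]}
    - {"hand": 1, "delta_pos": [-76, -11, 130], "rotation": [0, 0, 0]}

```text
t: 19.65
position: [0.4999, -0.4163, 0.249]
tool_rot: [0.002, -3.138, -0.005]
wrist_force: [0.7, 0.6, -0.3]
grip_width: 0.0852
```

```bash
python3 - <<'E'
from h import *
d=get_image("wrist");cv2.imwrite("pics/i4.png",d["frame"][:,:,::-1])
s=get_state();print(s["position"],s["t"],s["tool_rot"])
E
```

```text
[ 0.50030736 -0.41686973  0.25100914] 19.7 [ 1.64300402e-03 -3.14005011e+00 -2.08248400e-03]
```

View pics/i4.png

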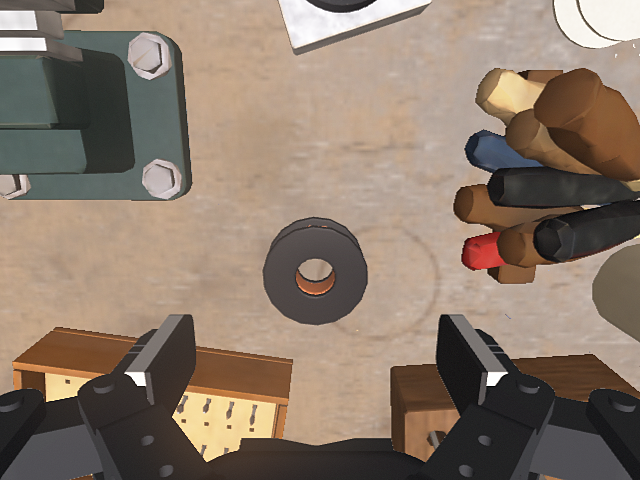

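Emit:
drive_tool:
  rows:
    - {"hand": 1, "delta_pos": [0, 0, 30], "rotation": [0, 0, 0]}
    - {"hand": 1, "delta_pos": [0, 0, 55], "rotation": [0, 0, 0]}
    - {"hand": 1, "delta_pos": [0, 0, 72], "rotation": [0, 0, 0]}
    - {"hand": 1, "delta_pos": [0, 0, 79], "rotation": [0, 0, 0]}
    - {"hand": 1, "delta_pos": [0, 0, 79], "rotation": [0, 0, 0]}
    - {"hand": 1, "delta_pos": [0, 0, 79], "rotation": [0, 0, 0]}
    - {"hand": 0.4, "delta_pos": [0, 0, 79], "rotation": [0, 0, 0]}
    - {"hand": 0.4, "delta_pos": [0, 0, 79], "rotation": [0, 0, 0]}
    - {"hand": 0.4, "delta_pos": [0, 0, 79], "rotation": [0, 0, 0]}
    - {"hand": 0.4, "delta_pos": [0, 0, 79], "rotation": [0, 0, 0]}
    - {"hand": 0.4, "delta_pos": [0, 0, 79], "rotation": [0, 0, 0]}
  force: 40

```text
t: 20.8
position: [0.5004, -0.4177, 0.1741]
tool_rot: [-0.001, 3.14, -0.001]
wrist_force: [-1.9, 1.2, 8.0]
grip_width: 0.0534
```

```bash
python3 - <<'E'
from h import *
d=get_image("wrist");cv2.imwrite("pics/i5.png",d["frame"][:,:,::-1])
s=get_state();print(s["position"],s["t"],s["wrist_force"])
E
```

```text
[ 0.50046576 -0.41767896  0.17415127] 20.85 [-1.27144138  1.4581747   7.95825539]
```

View pics/i5.png

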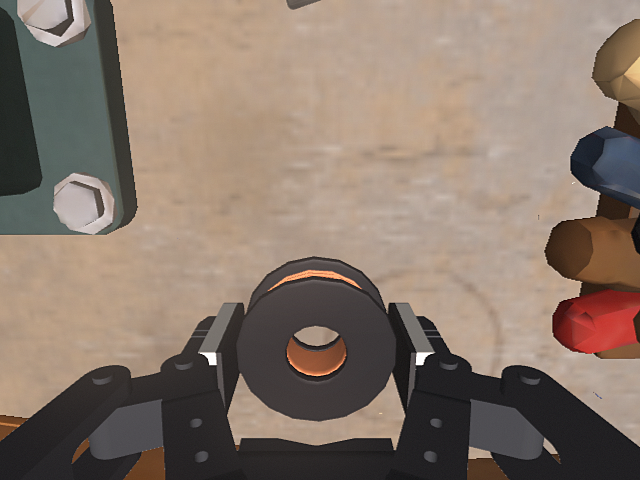

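Emit:
drive_tool:
  rows:
    - {"hand": 0.3, "delta_pos": [0, 0, -15], "rotation": [0, 0, 0]}
    - {"hand": 0.3, "delta_pos": [0, 0, -45], "rotation": [0, 0, 0]}
    - {"hand": 0.3, "delta_pos": [0, 0, -85], "rotation": [0, 0, 0]}
    - {"hand": 0.3, "delta_pos": [10, 0, -125], "rotation": [0, 0, 0]}
    - {"hand": 0.3, "delta_pos": [30, 0, -155], "rotation": [0, 0, 0]}
    - {"hand": 0.3, "delta_pos": [60, 20, -170], "rotation": [0, 0, 0]}
    - {"hand": 0.3, "delta_pos": [70, 55, -176], "rotation": [0, 0, 0]}
    - {"hand": 0.3, "delta_pos": [70, 100, -176], "rotation": [0, 0, 0]}
    - {"hand": 0.3, "delta_pos": [70, 145, -176], "rotation": [0, 0, 0]}
    - {"hand": 0.3, "delta_pos": [70, 190, -176], "rotation": [0, 0, 0]}
    - {"hand": 0.3, "delta_pos": [70, 235, -176], "rotation": [0, 0, 0]}
    - {"hand": 0.3, "delta_pos": [70, 280, -176], "rotation": [0, 0, 0]}

```text
t: 22.05
position: [0.4296, -0.1359, 0.3497]
tool_rot: [0.0, 3.14, -0.001]
wrist_force: [1.4, -0.9, -1.7]
grip_width: 0.0529
```

Emit:
drive_tool:
  rows:
    - {"hand": 0.3, "delta_pos": [0, 45, 0], "rotation": [0, 0, 0]}
    - {"hand": 0.3, "delta_pos": [0, 90, 0], "rotation": [0, 0, 0]}
    - {"hand": 0.3, "delta_pos": [0, 135, 0], "rotation": [0, 0, 0]}
    - {"hand": 0.3, "delta_pos": [0, 180, 0], "rotation": [0, 0, 0]}
    - {"hand": 0.3, "delta_pos": [0, 225, 0], "rotation": [0, 0, 0]}
    - {"hand": 0.3, "delta_pos": [0, 270, 0], "rotation": [0, 0, 0]}
    - {"hand": 0.3, "delta_pos": [0, 315, 0], "rotation": [0, 0, 0]}
    - {"hand": 0.3, "delta_pos": [0, 355, 0], "rotation": [0, 0, 0]}
    - {"hand": 0.3, "delta_pos": [-20, 385, 10], "rotation": [0, 0, 0]}
    - {"hand": 0.3, "delta_pos": [-50, 400, 20], "rotation": [0, 0, 0]}
    - {"hand": 0.3, "delta_pos": [-50, 400, 20], "rotation": [0, 0, 0]}
    - {"hand": 0.3, "delta_pos": [-50, 400, 20], "rotation": [0, 0, 0]}

```text
t: 23.25
position: [0.48, 0.2622, 0.3287]
tool_rot: [-0.0, -3.141, 0.001]
wrist_force: [-0.3, 0.4, -2.1]
grip_width: 0.0534
```

```bash
python3 - <<'E'
from h import *
d=get_image("wrist");cv2.imwrite("pics/i6.png",d["frame"][:,:,::-1])
s=get_state();print(s["position"],s["t"],s["tool_rot"],s["grip_width"],s["q"].round(2))
E
```

```text
[0.47964517 0.26182762 0.32896666] 23.3 [-4.62472116e-04 -3.14090486e+00  1.22183945e-03] 0.053040641390725944 [-0.43  0.46 -0.17  1.82  0.1   0.87  0.92]
```

View pics/i6.png

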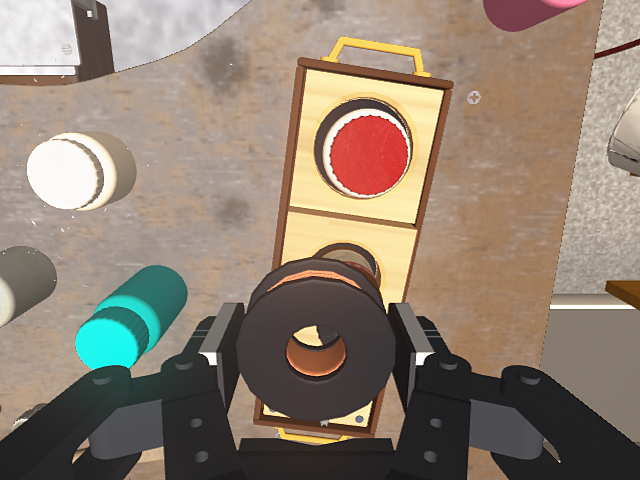

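Emit:
drive_tool:
  rows:
    - {"hand": 0.3, "delta_pos": [-35, 2, 0], "rotation": [0, 0, 0]}
    - {"hand": 0.3, "delta_pos": [-75, 4, 0], "rotation": [0, 0, 0]}
    - {"hand": 0.3, "delta_pos": [-105, 5, 0], "rotation": [0, 0, 0]}
    - {"hand": 0.3, "delta_pos": [-117, 5, 10], "rotation": [0, 0, 0]}
    - {"hand": 0.3, "delta_pos": [-117, 5, 30], "rotation": [0, 0, 0]}
    - {"hand": 0.3, "delta_pos": [-117, 5, 50], "rotation": [0, 0, 0]}
    - {"hand": 0.3, "delta_pos": [-117, 5, 65], "rotation": [0, 0, 0]}
    - {"hand": 0.3, "delta_pos": [-117, 5, 72], "rotation": [0, 0, 0]}
    - {"hand": 0.3, "delta_pos": [-117, 5, 72], "rotation": [0, 0, 0]}
    - {"hand": 0.3, "delta_pos": [-117, 5, 72], "rotation": [0, 0, 0]}

```text
t: 24.3
position: [0.5969, 0.2674, 0.2575]
tool_rot: [-0.0, 3.141, 0.0]
wrist_force: [0.0, 0.4, -1.3]
grip_width: 0.053
```

```bash
python3 - <<'E'
from h import *
d=get_image("wrist");cv2.imwrite("pics/i7.png",d["frame"][:,:,::-1])
s=get_state();print(s["position"],s["t"],s["tool_rot"],s["grip_width"],s["q"].round(2))
d=get_image("side");crop(d,290,110,410,200,6,"pics/i8.png")
d=get_image("scene");crop(d,270,130,390,220,6,"pics/i9.png")
E
```

```text
[0.59707777 0.26745365 0.25774912] 24.35 [-1.69255503e-04  3.14044372e+00  8.99783725e-04] 0.05314771434111391 [-0.37  0.68 -0.15  1.6   0.13  0.87  1.  ]
```

View pics/i7.png

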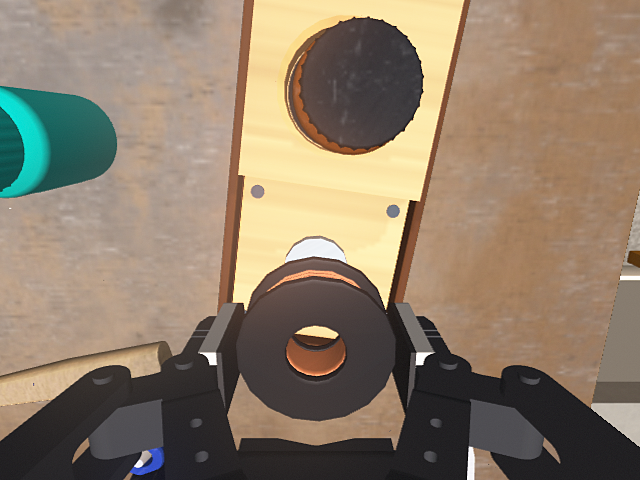

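View pics/i8.png

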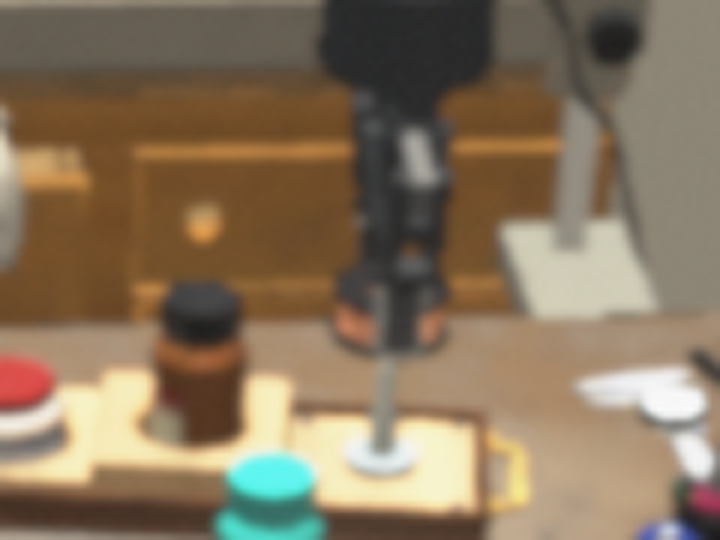

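View pics/i9.png

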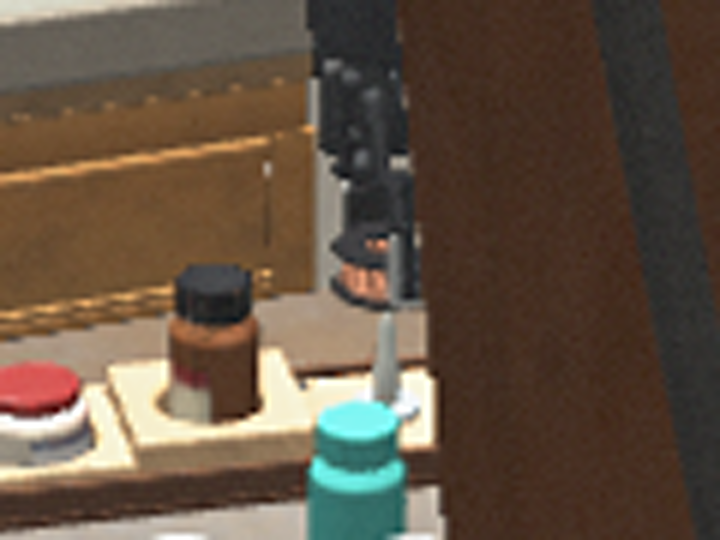

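```bash
python3 - <<'E'
from h import *
T=(.5965,.2665,.073)
for c,o in(("side",(290,110)),("scene",(270,130))):
    d=get_image(c); p=proj(d,[T,(.5965,.2665,.023)]); print(c,p,(p-o)*6)
d=get_image("wrist");print(proj(d,[T,(.597,.2675,.083),(.597,.2675,.107)]))
# seat disc recheck from this view: left/right/top edges (285,?),(349,?),(top 236)
a=np.linspace(0,2*np.pi,72);q=proj(d,np.c_[.5965+.017*np.cos(a),.2665+.017*np.sin(a),0*a+.023]);print(q.min(0),q.max(0))
crop(d,250,220,390,320,5,"pics/i10.png")
E
```

```text
side [[354.01841524 169.51386634]
 [352.97478871 185.61282978]] [[384.11049147 357.08319806]
 [377.84873223 453.67697868]]
scene [[334.84153455 181.66236592]
 [334.63902331 197.07330076]] [[389.04920728 309.97419554]
 [387.83413986 402.43980458]]
[[314.21093981 307.8484897 ]
 [316.70588825 320.23123177]
 [316.81975814 353.81136422]]
[282.18142376 235.5281734 ] [347.05880124 296.7548109 ]
```

View pics/i10.png

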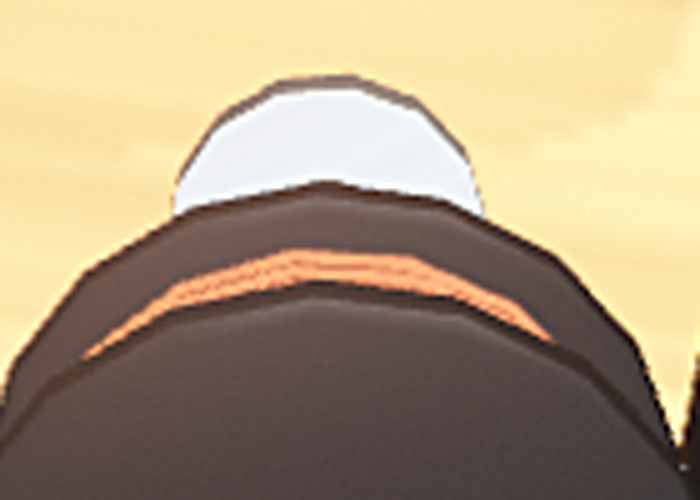

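Emit:
drive_tool:
  rows:
    - {"hand": 0.3, "delta_pos": [0, 0, 10], "rotation": [0, 0, 0]}
    - {"hand": 0.3, "delta_pos": [0, 0, 20], "rotation": [0, 0, 0]}
    - {"hand": 0.3, "delta_pos": [0, 0, 28], "rotation": [0, 0, 0]}
    - {"hand": 0.3, "delta_pos": [0, 0, 36], "rotation": [0, 0, 0]}
    - {"hand": 0.3, "delta_pos": [0, 0, 40], "rotation": [0, 0, 0]}
    - {"hand": 0.3, "delta_pos": [0, 0, 40], "rotation": [0, 0, 0]}

```text
t: 25.2
position: [0.5969, 0.2673, 0.2156]
tool_rot: [0.0, -3.14, 0.001]
wrist_force: [0.5, -0.7, -2.2]
grip_width: 0.053
```

```bash
python3 - <<'E'
from h import *
d=get_image("wrist");cv2.imwrite("pics/i11.png",d["frame"][:,:,::-1])
s=get_state();print(s["position"],s["t"],s["wrist_force"])
E
```

```text
[0.5970556  0.26741002 0.21627137] 25.25 [ 0.3601784 -0.7308893 -1.2602853]
```

View pics/i11.png

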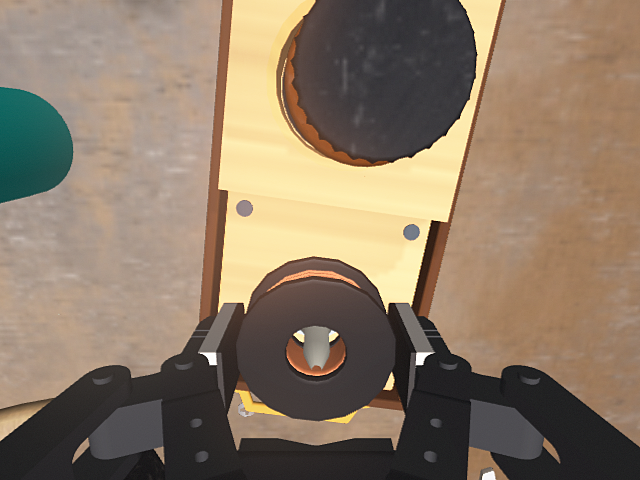

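The pin is through the spool hole, around (316,360). I'll go on down the remaining 19 mm.

Emit:
drive_tool:
  rows:
    - {"hand": 0.3, "delta_pos": [0, 0, 7], "rotation": [0, 0, 0]}
    - {"hand": 0.3, "delta_pos": [0, 0, 13], "rotation": [0, 0, 0]}
    - {"hand": 0.3, "delta_pos": [0, 0, 18], "rotation": [0, 0, 0]}
    - {"hand": 0.3, "delta_pos": [0, 0, 20], "rotation": [0, 0, 0]}
    - {"hand": 0.3, "delta_pos": [0, 0, 20], "rotation": [0, 0, 0]}

```text
t: 25.75
position: [0.5969, 0.2673, 0.1972]
tool_rot: [0.0, -3.141, 0.001]
wrist_force: [-3.5, -1.0, 5.1]
grip_width: 0.0527
```

```bash
python3 - <<'E'
from h import *
d=get_image("wrist");cv2.imwrite("pics/i12.png",d["frame"][:,:,::-1])
s=get_state();print(s["position"],s["t"],s["wrist_force"])
E
```

```text
[0.59685628 0.26736986 0.19718627] 25.8 [-2.58542796 -0.83881919  3.28427127]
```

View pics/i12.png

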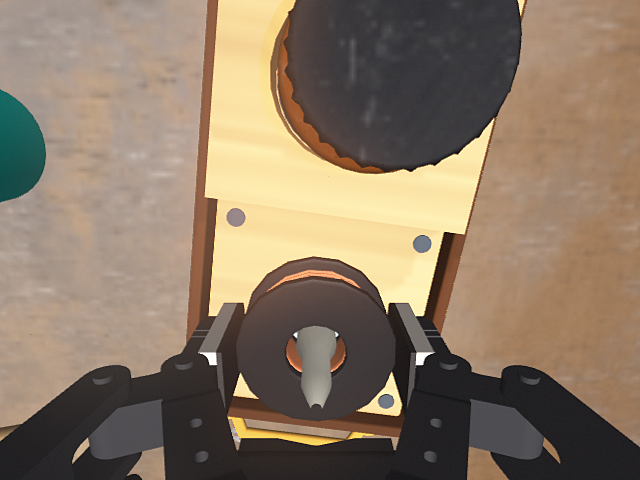

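Emit:
drive_tool:
  rows:
    - {"hand": 0.8, "delta_pos": [0, 0, 0], "rotation": [0, 0, 0]}
    - {"hand": 0.85, "delta_pos": [0, 0, 0], "rotation": [0, 0, 0]}
    - {"hand": 0.85, "delta_pos": [0, 0, 0], "rotation": [0, 0, 0]}
    - {"hand": 0.85, "delta_pos": [0, 0, -10], "rotation": [0, 0, 0]}
    - {"hand": 1, "delta_pos": [0, 0, -35], "rotation": [0, 0, 0]}
    - {"hand": 1, "delta_pos": [0, 0, -80], "rotation": [0, 0, 0]}
    - {"hand": 1, "delta_pos": [10, 0, -120], "rotation": [0, 0, 0]}
    - {"hand": 1, "delta_pos": [40, 0, -140], "rotation": [0, 0, 0]}
    - {"hand": 1, "delta_pos": [70, 0, -150], "rotation": [0, 0, 0]}
    - {"hand": 1, "delta_pos": [70, 0, -150], "rotation": [0, 0, 0]}
    - {"hand": 1, "delta_pos": [70, 0, -150], "rotation": [0, 0, 0]}

```text
t: 26.9
position: [0.5269, 0.2675, 0.3479]
tool_rot: [-0.001, 3.14, 0.001]
wrist_force: [-0.0, -0.1, -0.2]
grip_width: 0.0855
```

```bash
python3 - <<'E'
from h import *
d=get_image("wrist");cv2.imwrite("pics/j1.png",d["frame"][:,:,::-1])
s=get_state();print(s["position"],s["t"],s["wrist_force"])
E
```

```text
[0.52757107 0.26722363 0.34718391] 26.95 [-0.20975254 -0.24134017  0.22695109]
```

View pics/j1.png

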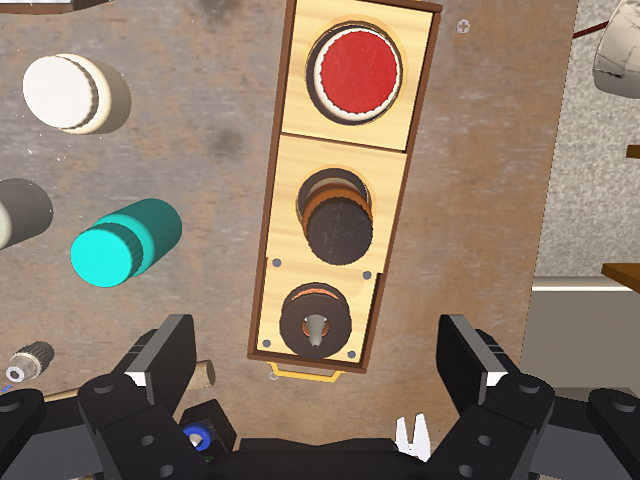

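Emit:
drive_tool:
  rows:
    - {"hand": 1, "delta_pos": [35, -20, 0], "rotation": [0, 0, 0]}
    - {"hand": 1, "delta_pos": [65, -50, 0], "rotation": [0, 0, 0]}
    - {"hand": 1, "delta_pos": [85, -90, 0], "rotation": [0, 0, 0]}
    - {"hand": 1, "delta_pos": [93, -135, 0], "rotation": [0, 0, 0]}
    - {"hand": 1, "delta_pos": [93, -180, 0], "rotation": [0, 0, 0]}
    - {"hand": 1, "delta_pos": [93, -225, 0], "rotation": [0, 0, 0]}
    - {"hand": 1, "delta_pos": [93, -270, 0], "rotation": [0, 0, 0]}
    - {"hand": 1, "delta_pos": [93, -315, 0], "rotation": [0, 0, 0]}
    - {"hand": 1, "delta_pos": [93, -360, 10], "rotation": [0, 0, 0]}
    - {"hand": 1, "delta_pos": [93, -395, 25], "rotation": [0, 0, 0]}
    - {"hand": 1, "delta_pos": [93, -414, 60], "rotation": [0, 0, 0]}
    - {"hand": 1, "delta_pos": [93, -414, 75], "rotation": [0, 0, 0]}

```text
t: 28.15
position: [0.4338, -0.1506, 0.2691]
tool_rot: [-0.009, -3.139, 0.002]
wrist_force: [0.7, 0.6, -1.2]
grip_width: 0.0851
```

Emit:
drive_tool:
  rows:
    - {"hand": 1, "delta_pos": [0, 0, 0], "rotation": [0, 0, 0]}
    - {"hand": 1, "delta_pos": [0, 0, 0], "rotation": [0, 0, 0]}

```text
t: 28.35
position: [0.4347, -0.1469, 0.2715]
tool_rot: [-0.0, -3.141, -0.0]
wrist_force: [0.7, -0.2, 0.5]
grip_width: 0.0854
```

```bash
python3 - <<'E'
from h import *
d=get_image("wrist");cv2.imwrite("pics/j2.png",d["frame"][:,:,::-1]);crop(d,260,210,380,300,6,"pics/j3.png")
s=get_state();print(s["position"],s["t"],s["tool_rot"])
E
```

```text
[ 0.43483232 -0.14659516  0.27205625] 28.4 [-9.79499830e-04  3.14117995e+00 -5.80012270e-05]
```

View pics/j2.png

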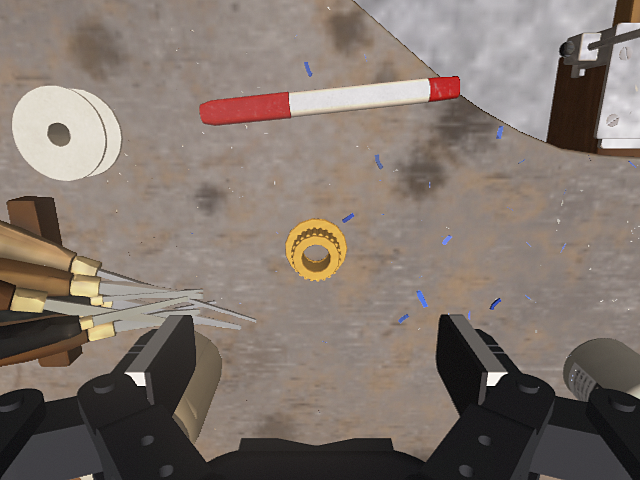

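View pics/j3.png

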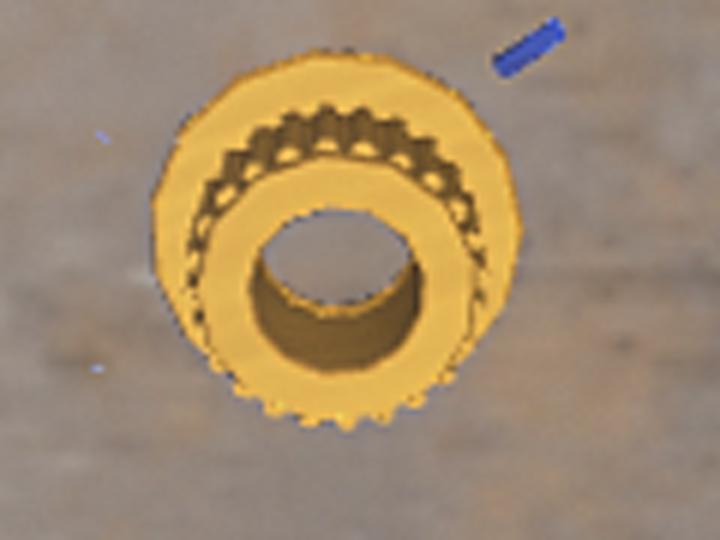

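```bash
python3 - <<'E'
from h import *
d=get_image("wrist");print(atz(d,(316,258.3),.022),"tips",atz(d,(255,320),.01),atz(d,(205,292),.01),atz(d,(220,350),.1),get_state()["position"])
E
```

```text
[ 0.4344562  -0.14698306  0.022     ] tips [ 0.47863003 -0.18485415  0.01      ] [ 0.45987575 -0.21439272  0.01      ] [ 0.44598857 -0.1840807   0.1       ] [ 0.43483713 -0.14645141  0.27240596]
```

```bash
python3 - <<'E'
from h import *
d=get_image("side");print("near base",atz(d,(345,324),0),"left/right",atz(d,(332,318),0),atz(d,(358,318),0))
print(proj(d,[(.50,-.22,0.1),(.51,-.22,.1),(.52,-.2,.1)]))
E
```

```text
near base [ 5.13901824e-01 -2.49340928e-01 -1.11022302e-16] left/right [ 0.48964575 -0.23080713  0.        ] [ 5.42250701e-01 -2.33688837e-01  1.11022302e-16]
[[338.53804255 276.04463753]
 [343.68350431 275.87197908]
 [347.55801122 269.2707302 ]]
```

Emit:
drive_tool:
  rows:
    - {"hand": 1, "delta_pos": [0, -1, 35], "rotation": [0, 0, 0]}
    - {"hand": 1, "delta_pos": [0, -1, 65], "rotation": [0, 0, 0]}
    - {"hand": 0.7, "delta_pos": [0, -1, 85], "rotation": [0, 0, 0]}
    - {"hand": 0.7, "delta_pos": [0, -1, 94], "rotation": [0, 0, 0]}
    - {"hand": 0.7, "delta_pos": [0, -1, 94], "rotation": [0, 0, 0]}
    - {"hand": 0.15, "delta_pos": [0, -1, 94], "rotation": [0, 0, 0]}
    - {"hand": 0.15, "delta_pos": [0, -1, 94], "rotation": [0, 0, 0]}
    - {"hand": 0.15, "delta_pos": [0, -1, 94], "rotation": [0, 0, 0]}
    - {"hand": 0.15, "delta_pos": [0, -1, 94], "rotation": [0, 0, 0]}
    - {"hand": 0.15, "delta_pos": [0, -1, 94], "rotation": [0, 0, 0]}
    - {"hand": 0.15, "delta_pos": [0, -1, 94], "rotation": [0, 0, 0]}
  force: 40

```text
t: 29.6
position: [0.4345, -0.1477, 0.179]
tool_rot: [-0.0, 3.139, -0.001]
wrist_force: [-1.3, 1.5, 6.9]
grip_width: 0.0256
```

```bash
python3 - <<'E'
from h import *
d=get_image("wrist");cv2.imwrite("pics/j4.png",d["frame"][:,:,::-1])
s=get_state();print(s["position"],s["t"],s["wrist_force"])
E
```

```text
[ 0.43453506 -0.14770753  0.1790059 ] 29.65 [0.04523707 0.23252495 7.19862541]
```

View pics/j4.png

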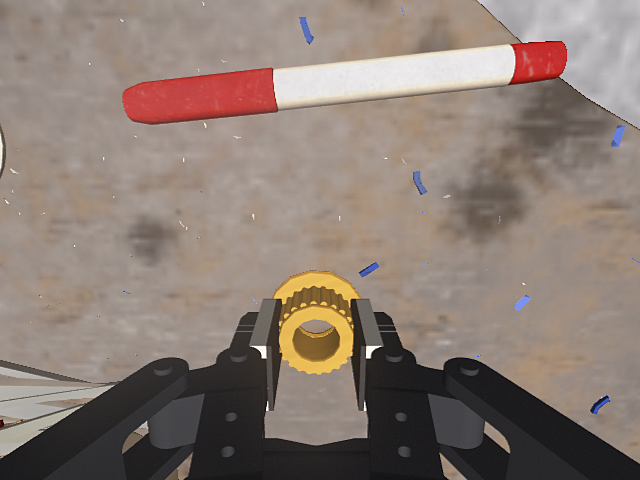

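Emit:
drive_tool:
  rows:
    - {"hand": 0.1, "delta_pos": [0, 0, -20], "rotation": [0, 0, 0]}
    - {"hand": 0.1, "delta_pos": [0, 0, -55], "rotation": [0, 0, 0]}
    - {"hand": 0.1, "delta_pos": [0, 0, -95], "rotation": [0, 0, 0]}
    - {"hand": 0.1, "delta_pos": [0, 10, -135], "rotation": [0, 0, 0]}
    - {"hand": 0.1, "delta_pos": [0, 40, -160], "rotation": [0, 0, 0]}
    - {"hand": 0.1, "delta_pos": [0, 80, -166], "rotation": [0, 0, 0]}
    - {"hand": 0.1, "delta_pos": [0, 125, -166], "rotation": [0, 0, 0]}
    - {"hand": 0.1, "delta_pos": [0, 170, -166], "rotation": [0, 0, 0]}
    - {"hand": 0.1, "delta_pos": [0, 215, -166], "rotation": [0, 0, 0]}
    - {"hand": 0.1, "delta_pos": [0, 260, -166], "rotation": [0, 0, 0]}
    - {"hand": 0.1, "delta_pos": [0, 305, -166], "rotation": [0, 0, 0]}
    - {"hand": 0.1, "delta_pos": [0, 350, -166], "rotation": [0, 0, 0]}

```text
t: 30.85
position: [0.4335, 0.204, 0.3446]
tool_rot: [0.0, 3.14, 0.0]
wrist_force: [0.5, -0.9, -0.5]
grip_width: 0.0252
```

Emit:
drive_tool:
  rows:
    - {"hand": 0.1, "delta_pos": [-20, 35, 0], "rotation": [0, 0, 0]}
    - {"hand": 0.1, "delta_pos": [-50, 60, 0], "rotation": [0, 0, 0]}
    - {"hand": 0.1, "delta_pos": [-90, 65, 0], "rotation": [0, 0, 0]}
    - {"hand": 0.1, "delta_pos": [-130, 65, 0], "rotation": [0, 0, 0]}
    - {"hand": 0.1, "delta_pos": [-155, 65, 0], "rotation": [0, 0, 0]}
    - {"hand": 0.1, "delta_pos": [-162, 65, 15], "rotation": [0, 0, 0]}
    - {"hand": 0.1, "delta_pos": [-162, 65, 45], "rotation": [0, 0, 0]}
    - {"hand": 0.1, "delta_pos": [-162, 65, 70], "rotation": [0, 0, 0]}
    - {"hand": 0.1, "delta_pos": [-162, 65, 80], "rotation": [0, 0, 0]}
    - {"hand": 0.1, "delta_pos": [-162, 65, 80], "rotation": [0, 0, 0]}
    - {"hand": 0.1, "delta_pos": [-162, 65, 80], "rotation": [0, 0, 0]}

```text
t: 31.95
position: [0.596, 0.2677, 0.2646]
tool_rot: [-0.001, 3.141, 0.001]
wrist_force: [0.1, 0.2, -0.7]
grip_width: 0.0255
```

```bash
python3 - <<'E'
from h import *
d=get_image("wrist");cv2.imwrite("pics/j5.png",d["frame"][:,:,::-1])
s=get_state();print(s["position"],s["t"],s["wrist_force"],s["tool_rot"],s["grip_width"])
d=get_image("side");crop(d,290,110,410,200,6,"pics/j6.png")
E
```

```text
[0.59622242 0.26772433 0.26513636] 32.0 [-0.52512525  0.76700945 -0.41356883] [-5.89938465e-04  3.13976477e+00  1.50528297e-03] 0.025894623237080604
```

View pics/j5.png

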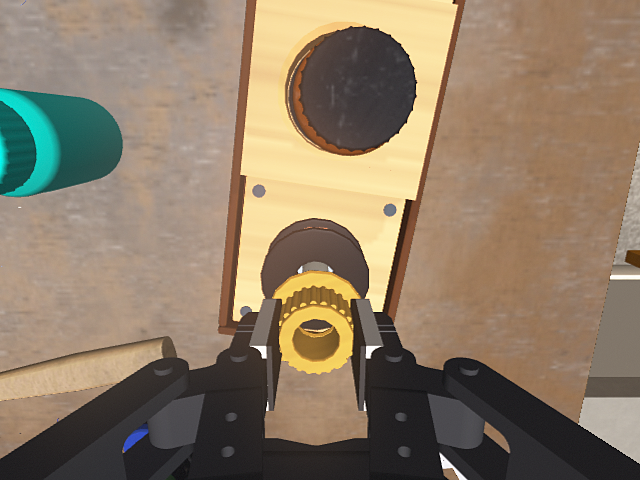

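View pics/j6.png

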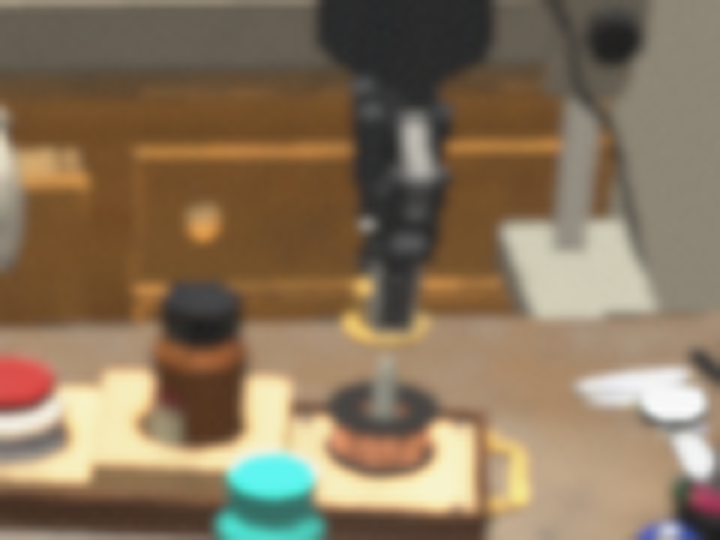

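Emit:
drive_tool:
  rows:
    - {"hand": 0.1, "delta_pos": [-1, -1, 6], "rotation": [0, 0, 0]}
    - {"hand": 0.1, "delta_pos": [-1, -1, 13], "rotation": [0, 0, 0]}
    - {"hand": 0.1, "delta_pos": [-1, -1, 19], "rotation": [0, 0, 0]}
    - {"hand": 0.1, "delta_pos": [-1, -1, 25], "rotation": [0, 0, 0]}
    - {"hand": 0.1, "delta_pos": [-1, -1, 25], "rotation": [0, 0, 0]}

```text
t: 32.55
position: [0.5967, 0.2662, 0.2373]
tool_rot: [0.0, -3.14, 0.001]
wrist_force: [-0.1, 0.5, -0.8]
grip_width: 0.0253
```

```bash
python3 - <<'E'
from h import *
d=get_image("wrist");crop(d,220,200,420,350,4,"pics/j7.png")
s=get_state();print(s["position"],s["t"],s["wrist_force"])
E
```

```text
[0.59687657 0.26636227 0.23793559] 32.6 [0.53184405 0.31644457 0.3132887 ]
```

View pics/j7.png

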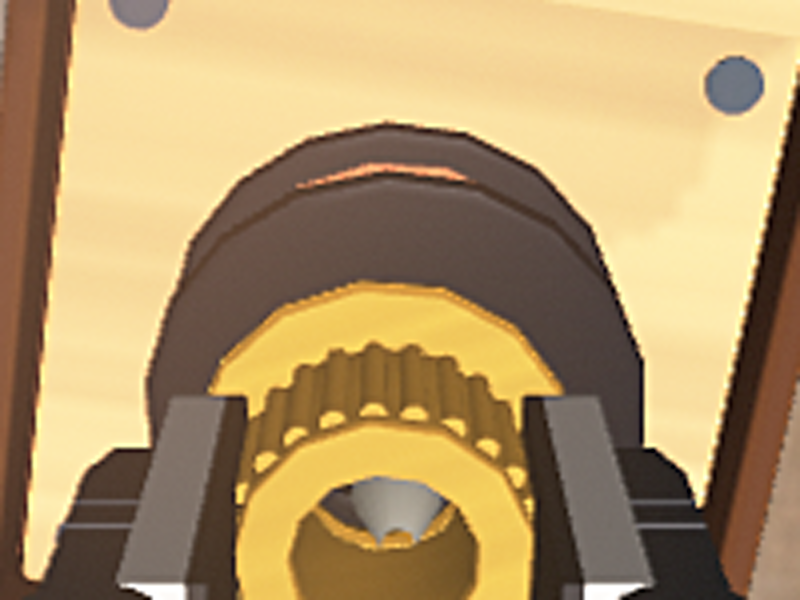

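Emit:
drive_tool:
  rows:
    - {"hand": 0.1, "delta_pos": [0, 1, 5], "rotation": [0, 0, 0]}
    - {"hand": 0.1, "delta_pos": [0, 1, 9], "rotation": [0, 0, 0]}
    - {"hand": 0.1, "delta_pos": [0, 1, 12], "rotation": [0, 0, 0]}
    - {"hand": 0.1, "delta_pos": [0, 1, 14], "rotation": [0, 0, 0]}
    - {"hand": 0.1, "delta_pos": [0, 1, 14], "rotation": [0, 0, 0]}

```text
t: 33.1
position: [0.597, 0.2675, 0.2261]
tool_rot: [-0.0, 3.141, 0.0]
wrist_force: [-4.0, -2.1, 10.6]
grip_width: 0.0257
```

```bash
python3 - <<'E'
from h import *
d=get_image("wrist");crop(d,220,200,420,350,4,"pics/j8.png")
s=get_state();print(s["position"],s["t"],s["wrist_force"])
E
```

```text
[0.59693736 0.26745154 0.22608346] 33.15 [-3.74237468 -1.03879632 10.58903727]
```

View pics/j8.png

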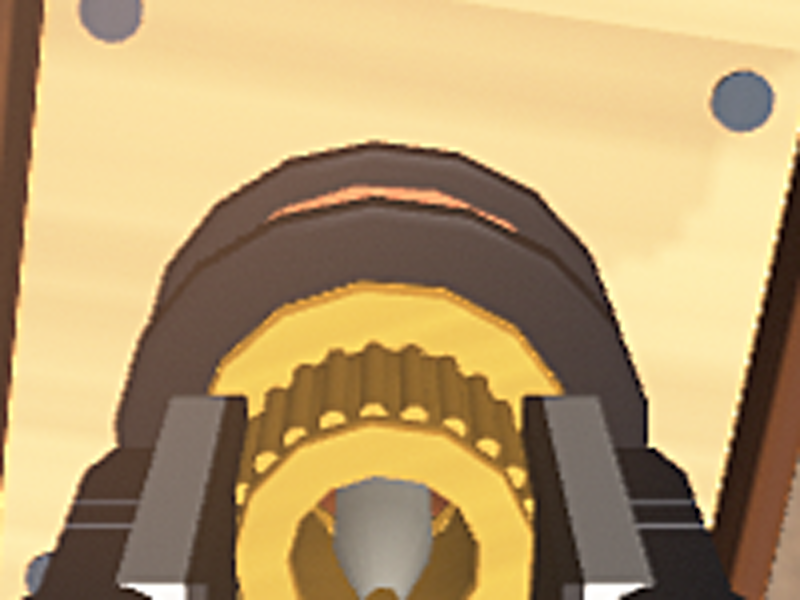

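Contact came at z = 0.226 as predicted, and the pin is centred in the hole. Releasing.

Emit:
drive_tool:
  rows:
    - {"hand": 0.6, "delta_pos": [0, 0, 0], "rotation": [0, 0, 0]}
    - {"hand": 0.6, "delta_pos": [0, 0, 0], "rotation": [0, 0, 0]}
    - {"hand": 0.6, "delta_pos": [0, 0, 0], "rotation": [0, 0, 0]}
    - {"hand": 0.6, "delta_pos": [0, 0, -10], "rotation": [0, 0, 0]}
    - {"hand": 0.8, "delta_pos": [0, 0, -35], "rotation": [0, 0, 0]}
    - {"hand": 1, "delta_pos": [0, 0, -75], "rotation": [0, 0, 0]}
    - {"hand": 1, "delta_pos": [20, 0, -110], "rotation": [0, 0, 0]}
    - {"hand": 1, "delta_pos": [60, 0, -125], "rotation": [0, 0, 0]}
    - {"hand": 1, "delta_pos": [95, 0, -130], "rotation": [0, 0, 0]}
    - {"hand": 1, "delta_pos": [110, 0, -130], "rotation": [0, 0, 0]}
    - {"hand": 1, "delta_pos": [110, 0, -130], "rotation": [0, 0, 0]}
    - {"hand": 1, "delta_pos": [110, 0, -130], "rotation": [0, 0, 0]}

```text
t: 34.35
position: [0.4875, 0.2674, 0.3554]
tool_rot: [-0.0, 3.14, 0.001]
wrist_force: [-0.2, -0.9, 0.4]
grip_width: 0.0853
```

```bash
python3 - <<'E'
from h import *
d=get_image("wrist");cv2.imwrite("pics/k1.png",d["frame"][:,:,::-1]);crop(d,240,60,400,360,2,"pics/k3.png")
s=get_state();print(s["position"],s["t"],s["wrist_force"])
# predicted tops
print(proj(d,[(.424,.2935,.052),(.5103,.2803,.098),(.597,.267,.069),(.597,.267,.073)]))
d=get_image("side");crop(d,230,130,390,250,5,"pics/k2.png")
E
```

```text
[0.48795683 0.26726802 0.35502193] 34.4 [ 0.6519188  0.6950761 -0.0876938]
[[356.97821898 138.23787432]
 [338.26328657 290.97109924]
 [316.09752836 386.59937224]
 [316.09781465 390.04891052]]
```

View pics/k1.png

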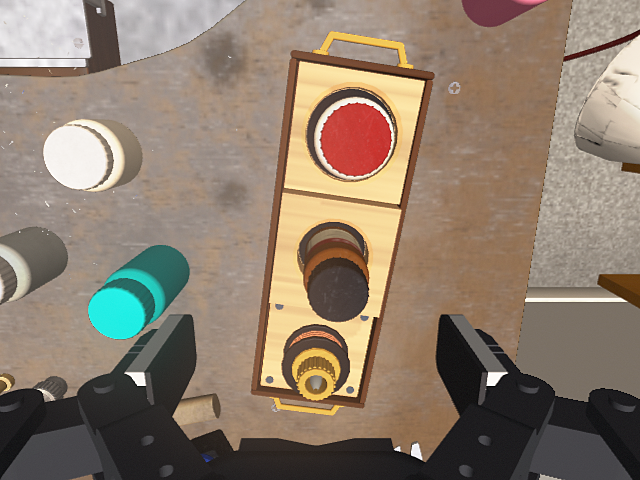

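View pics/k2.png

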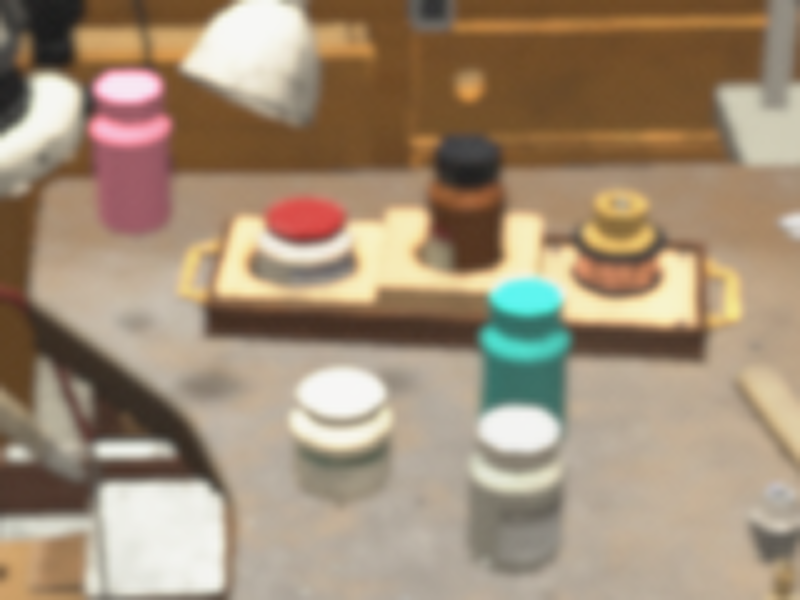

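```bash
python3 - <<'E'
from h import *
d=get_image("side");print(get_state()["t"])
for n in("grey_bottle","cream_jar","cream_spool"):
    r=pinpoint(n,"side")[0];print(n,r["point"],atz(d,r["point"],0).round(3))
print(job_done())
E
```

```text
34.5
grey_bottle [330.6, 241.3] [0.513 0.036 0.   ]
cream_jar [297.7, 225.9] [0.436 0.108 0.   ]
cream_spool [272.0, 332.9] [ 0.368 -0.266 -0.   ]
the job is handed in; nothing more can be done
None
```

I loaded all four kit parts and handed the job in at about 34.5 s. The bottle and pot are in their wells, the black spool is on the spindle and the brass keeper sits on the spool. No verdict was reported, so this rests on my own checks.

- **Seated height:** the pot, spool and keeper each met contact within about 1 mm of the predicted seated height, at 5–13 N. For the bottle I did not take a contact reading; I released it within about 1 mm of its predicted seated height and judged it from the pictures.
- **Position:** after release, pot lid and bottle cap showed within a pixel or two of their predicted places in the wrist picture. The keeper showed about 3 px off, roughly 2 mm. All four stood upright and the gripper was clear of them.
- **Look-alikes:** the grey bottle and cream jar measured within about 3 mm of their starting places.
- **One disagreement:** the detector put the cream spool about 12 mm from its first reading. The arm never reached down near it, so I take this as detector scatter, and it is within the 30 mm allowed. I did not re-measure it.

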